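# Set the stacked tubs on their own lids

## Robot

A 6-joint arm with a two-finger parallel gripper is mounted at the origin on the work surface. World frame = base frame: x ahead of the robot, y to its left, z up, the work surface at z = 0. Lengths are in mm, angles in degrees, forces in N, time in s.
With the tool pointing down it reaches from about 300 to 850 mm from the base axis. Payload 4.2 kg.
Tool frame: the origin (TCP) lies on the centre line of the jaws, within the pads' length; the fingertips stand 19 mm ahead of it and the grasp point (between the pads) is the TCP; z points along the fingers, x is the direction in which the jaws open and shut, and the axes are right-handed (so a half turn about z gives the same grasp; the last joint's range is limited). The gripper opens to 91 mm and grips with 3 to 60 N. Pads are 32 mm wide; open, the fingers measure 118 mm over their backs; the gripper's body (76 mm by 178 mm) begins 60 mm behind the grasp point.
Start: joints at [74.255, 18.312, 89.639, -0, 72.044, -1.146], TCP at [144.931, 556.45, 232.976] pointing down, gripper open.
Joint ranges: [-177.97, 177.97], [-48.28, 115.42], [12.27, 149.76], [-77.06, 257.06], [2.81, 150.46], [-146.56, 146.56]. Speed limits (degrees/s): [147.25, 147.25, 180, 180, 180, 180].

## Interface

Orientations are given as a 3x3 rotation matrix whose columns are the frame's x, y, z axes.
In Python, from plant import env gives the robot as it stands. The module is installed in compiled form; this text tells all that it offers.
- The arm moves only by the shell command python3 -m creep 'ROWS' [FORCE]. ROWS is JSON, a list of rows, each a list of 7 numbers: the shift along the tool's x, y, z normalised to -1 to 1, where 1 is 0.2 m, then the turn, a rotation vector about the tool's x, y, z normalised to -1 to 1, where 1 is pi/2 rad, then the opening in per cent of the stroke, from 0 (shut) to 100 (fully open). In form: [[tx, ty, tz, ax, ay, az, gripper], ...]. A call has exactly 5 rows; each row shifts and turns the commanded pose from where the row before left it, along the tool's axes as they then stand; what a row does not reach is not made up. A row lasts 1/10 s, in which the tool goes at most 50 mm and 8.59 degrees, less where a joint would pass 70% of its speed; a pose out of reach is approached as far as the arm can. A call with a number of a shift or a turn outside -1 to 1 is refused whole. A call with a gripper value outside its range is refused whole. The fingers move at their own pace and stop on an object; FORCE is the grip in N (left out, the last holds). Time passes only in rows, so rows that do not move let the fingers close, or fill a call up. It gives the time, the measured TCP pose, the force and the opening at its end, in the units of the state.
- env.sense(): the state, without advancing time (a new reading comes with each control period).
- env.snapshot(name): name is "side" or "top" or "wrist"; returns the picture (400x640x3 uint8, red, green, blue); there is no depth.
- env.calibration(name): a dict with "mtx" (3x3 intrinsics, pixels), "rvec" (rotation vector, rad) and "tvec" (3), from world to camera coordinates, as OpenCV has them; the wrist camera has in their place "T_tool_cam" (4x4, takes a point from camera to tool coordinates, whose origin is the TCP and whose axes are the tool frame's). Camera axes: x right, y down, z forward; pixel columns grow to the right and rows downward; lengths in mm; the calibration is good to about 2 mm. A picture is of the moment at which its call begins: read the wrist's pose just before it. calibration takes no time and is no camera call.
- env.close_job(): hands the job in, once; it reports no verdict.
Trained networks look in the newest picture that a camera, given by its name, has taken for a name from the list of things; names that differ only in an ending like _2 or _b are one class to them, and where a whole thing is asked for, a point or a joint stands for the part that bears it (a point fixed in the world has none). Each returns a list of dicts, best first, with "score" (0 to 1); they miss things now and then, are a little off and sometimes report something else, mostly with a low value. They report only what shows in the picture. A call takes as long as a camera call. They do not tell look-alikes from the thing itself.
- env.cut_out(camera, query): "mask" (400x640 bool, what is visible of it) and "rect" ([left, top, right, bottom] in pixels, round what is visible of it).
The state is a dict: "t": time; "joint_pos": joint angles; "joint_vel": joint speeds; "tau": joint torques, N m; "ee_pos": TCP position; "ee_rot": TCP orientation; "wrist_force": force on the tool from outside, world axes, zero at the start; "torque": the same for the moment, N m; "gripper_width": opening from 0.0 (shut) to 1.0 (fully open).
Only numpy, scipy, OpenCV 4.12 (cv2) and the standard library are available. Lean on these libraries where they do the work, as an engineer would, in place of code of your own. Each camera call takes 0.05 s, during which the arm holds its last target.

## Task

The washed storage tubs are stacked upside down on the kitchen counter: take the stack apart from the top down and set each tub, still upside down, centred on the lid of its own shape and size, with straight sides square to the lid's. Set each one down gently and let it go (no dropping or toppling); one larger round lid is left over, and the mug stays where it stands.

Things in the scene. Friction and masses are not known exactly. Their poses are not given: they have to be found in the camera images.
- tub_small: Smallest tub, top of the stack: square, body 32 x 32 mm, 36 mm high, upside down, white with a grey rim 6 mm high at its mouth, which is below and stands 2 mm out all round; origin: centre of its underside (the rim), z up. x and y square to its sides.
- tub_round: Round tub, second from the top: body 50 mm across, 42 mm high, upside down, white with a grey rim 6 mm high at its mouth, which is below and stands 2 mm out all round; origin: centre of its underside (the rim), z up.
- tub_square: Square tub, third from the top: body 58 x 58 mm, 46 mm high, upside down, white with a grey rim 6 mm high at its mouth, which is below and stands 2 mm out all round; origin: centre of its underside (the rim), z up. x and y square to its sides.
- tub_oblong: Oblong tub, bottom of the stack, on the counter: body 148 mm long (its x) by 62 mm wide (its y), 56 mm high, upside down, white with a grey rim 6 mm high at its mouth, which is below and stands 2 mm out all round; origin: centre of its underside (the rim), z up.
- lid_small: Lid of the smallest tub: square, 42 x 42 mm; flat plain grey lid, 8 mm thick, lying on the counter, does not move when touched; origin: centre of its underside, on the counter, so its top is 8 mm above. x and y square to its sides.
- lid_round: Lid of the round tub: the smaller round lid, 60 mm across; flat plain grey lid, 8 mm thick, lying on the counter, does not move when touched; origin: centre of its underside, on the counter, so its top is 8 mm above.
- lid_square: Lid of the square tub: square, 68 x 68 mm; flat plain grey lid, 8 mm thick, lying on the counter, does not move when touched; origin: centre of its underside, on the counter, so its top is 8 mm above. x and y square to its sides.
- lid_oblong: Lid of the oblong tub: 158 mm long (its x) by 72 mm wide (its y); flat plain grey lid, 8 mm thick, lying on the counter, does not move when touched; origin: centre of its underside, on the counter, so its top is 8 mm above.
- lid_spare: The left-over lid, no tub here fits it: the larger round one, 86 mm across; flat plain grey lid, 8 mm thick, lying on the counter, does not move when touched; origin: centre of its underside, on the counter, so its top is 8 mm above.
- mug: Blue mug, loose, standing among the lids: 76 mm across, 75 mm high, handle to its y; origin: centre of its underside.
There are look-alikes about, which are no part of the job. Leave any red or yellow look-alike of the lid_round alone.

How it is judged:
By the outcome, as a careful person would: the job done as asked, in the order asked, and still so for the second after the job is handed in, with the robot touching nothing.
It also fails if it takes over 128 s, if anything falls off the work surface, if the arm or the gripper's body presses on something with over 40 N, if the wrist force passes 120 N, or if a joint passes its speed limit or range.

## Working session

There is one attempt and no reset: what is moved stays moved. The work goes in short steps, Python scripts to look and compute and a shell command to move; the robot and the scene stay as the last step left them, time stands still between calls to the robot, and variables do not carry over. Pictures are saved under pics/ and viewed, and the job is handed in when it is done.

```bash
mkdir -p pics; ls
python3 - <<'E'
from plant import env
import cv2,numpy as np
np.set_printoptions(precision=3,suppress=True)
s=env.sense();print(s['t'],s['ee_pos'],s['ee_rot'],s['gripper_width'])
for n in ['side','top','wrist']:
    im=env.snapshot(n);cv2.imwrite(f'pics/{n}0.png',im[:,:,::-1]);print(n,env.calibration(n))
print(env.sense()['t'])
E
```

```text
pics
0.0 [144.796 555.97  232.093] [[ 0.252  0.968 -0.   ]
 [ 0.968 -0.252 -0.002]
 [-0.002 -0.    -1.   ]] 1.0016502224159396
side {'mtx': array([[425.875,   0.   , 315.335],
       [  0.   , 425.875, 201.89 ],
       [  0.   ,   0.   ,   1.   ]]), 'rvec': array([ 2.105, -0.246,  0.16 ]), 'tvec': array([-492.209,  162.013,  803.289])}
top {'mtx': array([[474.069,   0.   , 312.416],
       [  0.   , 474.069, 200.056],
       [  0.   ,   0.   ,   1.   ]]), 'rvec': array([ 2.203, -2.16 ,  0.115]), 'tvec': array([ -10.966,  510.145, 1206.948])}
wrist {'mtx': array([[311.745,   0.   , 317.055],
       [  0.   , 311.745, 190.514],
       [  0.   ,   0.   ,   1.   ]]), 'T_tool_cam': array([[   1.   ,   -0.   ,   -0.   ,    0.568],
       [   0.   ,    0.967,    0.255,  -70.83 ],
       [  -0.   ,   -0.255,    0.967, -152.813],
       [   0.   ,    0.   ,    0.   ,    1.   ]])}
0.15
```

View pics/top0.png

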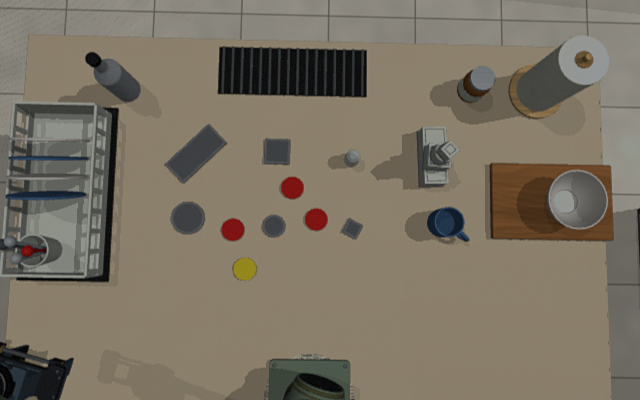

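View pics/side0.png

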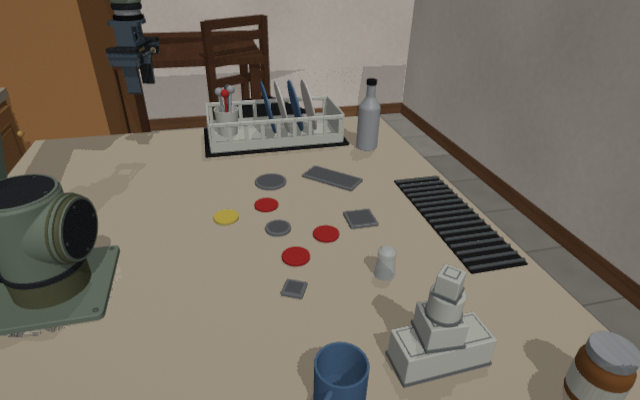

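View pics/wrist0.png

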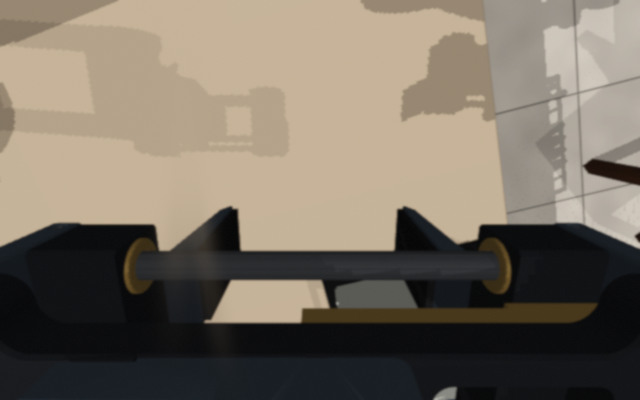

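```bash
cat > h.py <<'E'
from plant import env
import cv2,numpy as np
np.set_printoptions(precision=2,suppress=True)
def ext(n,s=None):
    c=env.calibration(n)
    if n!='wrist': return c['mtx'],cv2.Rodrigues(np.array(c['rvec']))[0],np.array(c['tvec']).reshape(3)
    s=s or env.sense()
    T=np.eye(4);T[:3,:3]=s['ee_rot'];T[:3,3]=s['ee_pos'];T=np.linalg.inv(T@c['T_tool_cam'])
    return c['mtx'],T[:3,:3],T[:3,3]
def back(cam,px,z):
    K,R,t=cam;px=np.atleast_2d(px).astype(float)
    d=(np.linalg.inv(K)@np.c_[px,np.ones(len(px))].T).T@R; o=-R.T@t
    return o+d*((z-o[2])/d[:,2])[:,None]
def proj(cam,P):
    K,R,t=cam;p=(K@(R@np.atleast_2d(P).T+t[:,None])).T;return p[:,:2]/p[:,2:]
def tri(c1,p1,c2,p2):
    P=[c[0]@np.c_[c[1],c[2]] for c in(c1,c2)]
    X=cv2.triangulatePoints(P[0],P[1],np.array(p1,float).reshape(2,1),np.array(p2,float).reshape(2,1));return (X[:3]/X[3]).ravel()
def snap(n,f):
    s=env.sense();im=env.snapshot(n);cv2.imwrite('pics/'+f,im[:,:,::-1]);return im,ext(n,s)
E
python3 - <<'E'
from h import *
N=['tub_small','tub_round','tub_square','tub_oblong','lid_small','lid_round','lid_square','lid_oblong','lid_spare','mug']
out={}
for n in ['top','side']:
    env.snapshot(n)
    for q in N:
        for i,r in enumerate(env.cut_out(n,q)[:4]):
            print(n,q,round(r['score'],2),r['rect'],r['mask'].sum())
            out[f'{n}.{q}.{i}']=r['mask']
np.savez('masks.npz',**out);print(env.sense()['t'])
E
```

```text
top tub_small 0.72 [418.0, 126.8, 447.7, 186.3] 1087
top tub_small 0.65 [431.8, 141.8, 462.3, 161.1] 294
top tub_round 0.64 [427.0, 148.6, 447.6, 164.5] 149
top tub_square 0.62 [423.8, 144.2, 448.5, 171.2] 354
top lid_small 0.51 [343.4, 218.6, 362.2, 238.9] 262
top lid_round 0.92 [221.1, 220.7, 245.0, 244.3] 405
top lid_round 0.91 [281.1, 176.5, 304.3, 197.5] 383
top lid_round 0.76 [306.7, 211.4, 328.0, 231.4] 369
top lid_round 0.63 [263.2, 213.1, 283.7, 239.1] 394
top lid_square 0.8 [263.6, 137.3, 286.8, 166.9] 630
top lid_oblong 0.86 [163.3, 124.5, 225.4, 181.8] 1623
top lid_spare 0.98 [174.5, 202.6, 205.7, 235.3] 856
top mug 0.59 [428.5, 205.7, 467.9, 242.2] 918
side tub_small 0.64 [431.3, 264.7, 466.5, 305.5] 982
side tub_round 0.9 [428.0, 287.4, 467.4, 329.1] 969
side tub_square 0.81 [410.8, 300.8, 469.2, 352.4] 1577
side tub_square 0.29 [302.3, 166.0, 359.9, 189.4] 752
side lid_small 0.89 [282.1, 278.2, 307.3, 301.4] 391
side lid_round 0.8 [251.6, 196.7, 274.4, 213.1] 277
side lid_round 0.8 [311.0, 224.2, 338.0, 240.4] 379
side lid_round 0.79 [265.6, 220.5, 291.5, 238.7] 332
side lid_round 0.63 [282.1, 243.3, 308.8, 268.4] 408
side lid_square 0.62 [344.7, 208.3, 378.4, 228.6] 502
side lid_square 0.37 [302.4, 164.4, 359.5, 189.7] 792
side lid_oblong 0.68 [302.2, 164.7, 361.1, 190.1] 810
side lid_spare 0.69 [255.9, 172.0, 284.1, 191.7] 402
side mug 0.83 [312.8, 342.4, 367.1, 399.8] 2923
1.25
```

Run:
```python
import cv2
im=cv2.imread('pics/top0.png');cv2.imwrite('pics/top0z.png',cv2.resize(im[110:260,400:480],None,fx=4,fy=4,interpolation=cv2.INTER_CUBIC))
im=cv2.imread('pics/side0.png');cv2.imwrite('pics/side0z.png',cv2.resize(im[255:395,370:510],None,fx=4,fy=4,interpolation=cv2.INTER_CUBIC))
```

```text
(no output)
```

View pics/top0z.png

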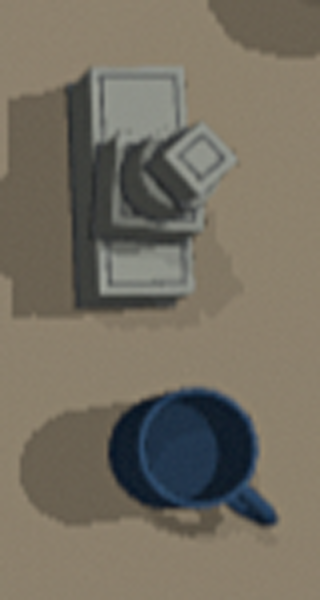

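View pics/side0z.png

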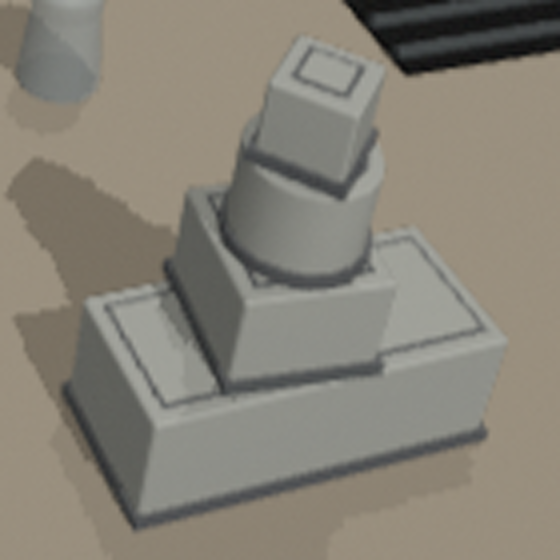

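```bash
python3 - <<'E'
from h import *
T=ext('top');S=ext('side')
print('small top',tri(T,(450.75,149.2),S,(452.2,273)))
im=cv2.imread('pics/top0.png').astype(int)
g=(im.max(2)-im.min(2)<32)&(im.max(2)<135)
g=g.astype(np.uint8)
for n,(x,y) in dict(small=(352,229),round=(273,226),square=(277,152),oblong=(196,153),spare=(188,218)).items():
    k,l=cv2.connectedComponents(g)
    lab=np.bincount(l[y-6:y+7,x-6:x+7].ravel())
    lab[0]=0;m=(l==lab.argmax()).astype(np.uint8)
    c=max(cv2.findContours(m,cv2.RETR_EXTERNAL,cv2.CHAIN_APPROX_NONE)[0],key=cv2.contourArea).reshape(-1,2)
    P=back(T,c,8)[:,:2].astype(np.float32);r=cv2.minAreaRect(P);print(n,m.sum(),r,cv2.minEnclosingCircle(P))
    # side check
    im2=cv2.imread('pics/side0.png')
E
python3 - <<'E'
import sys;sys.path.insert(0,'.')
from h import *
M=np.load('masks.npz')
S=ext('side')
for k in M:
  if k.startswith('side.lid') :
    c=max(cv2.findContours(M[k].astype(np.uint8),cv2.RETR_EXTERNAL,cv2.CHAIN_APPROX_NONE)[0],key=cv2.contourArea).reshape(-1,2)
    P=back(S,c,6)[:,:2].astype(np.float32);print(k,cv2.minAreaRect(P))
E
```

```text
small top [ 619.2  -313.96  181.07]
small 347 ((439.67950439453125, -104.58908081054688), (49.03244400024414, 49.33123016357422), 64.01204681396484) ((437.77972412109375, -104.94586944580078), 31.968542098999023)
round 485 ((441.6695556640625, 100.3769760131836), (62.653358459472656, 62.621543884277344), 1.3738937377929688) ((442.0592346191406, 100.41475677490234), 33.01223373413086)
square 768 ((639.625732421875, 96.5980224609375), (74.4496841430664, 74.25003051757812), 88.6218490600586) ((638.926025390625, 97.46641540527344), 49.896339416503906)
oblong 1810 ((628.5196533203125, 309.69561767578125), (79.90911865234375, 164.47523498535156), 44.71714401245117) ((629.810791015625, 310.3878173828125), 88.3410415649414)
spare 960 ((459.5633544921875, 323.6910400390625), (86.15628814697266, 91.06558990478516), 1.1504640579223633) ((458.05755615234375, 324.1806335449219), 46.6901969909668)
side.lid_small.0 ((439.0523681640625, -107.77333068847656), (47.466087341308594, 43.211509704589844), 63.29780578613281)
side.lid_round.0 ((429.7972412109375, 203.474609375), (61.87272644042969, 57.42149353027344), 77.61225891113281)
side.lid_round.1 ((544.1647338867188, 50.90016174316406), (65.79325866699219, 58.71036911010742), 77.31951904296875)
side.lid_round.2 ((440.9822692871094, 100.25001525878906), (64.72663116455078, 55.06385803222656), 79.1805419921875)
side.lid_round.3 ((461.5968017578125, -9.834564208984375), (60.247314453125, 52.66846466064453), 77.20328521728516)
side.lid_square.0 ((640.8143310546875, 94.957275390625), (75.71546173095703, 69.09684753417969), 89.48235321044922)
side.lid_square.1 ((630.36083984375, 310.007080078125), (85.2110366821289, 162.0023193359375), 45.81623840332031)
side.lid_oblong.0 ((630.3623046875, 311.80291748046875), (86.07805633544922, 164.65121459960938), 45.94831085205078)
side.lid_spare.0 ((459.9449768066406, 323.454345703125), (92.70244598388672, 79.70553588867188), 79.63895416259766)
```

```bash
R='x'
python3 -m creep '[[-0.158,0.139,-0.03,0,0,0,100],[-0.158,0.139,-0.03,0,0,0,100],[-0.158,0.139,-0.03,0,0,0,100],[-0.158,0.139,-0.03,0,0,0,100],[-0.158,0.139,-0.03,0,0,0,100]]' 20
python3 -m creep '[[-0.158,0.139,-0.03,0,0,0,100],[-0.158,0.139,-0.03,0,0,0,100],[-0.158,0.139,-0.03,0,0,0,100],[-0.158,0.139,-0.03,0,0,0,100],[-0.158,0.139,-0.03,0,0,0,100]]'
python3 -m creep '[[-0.158,0.139,0,0,0,0,100],[-0.158,0.139,0,0,0,0,100],[-0.158,0.139,0,0,0,0,100],[-0.158,0.139,0,0,0,0,100],[-0.158,0.139,0,0,0,0,100]]'
```

```text
t: 1.75
ee_pos: [240.1, 367.0, 263.3]
ee_rot: [[0.251, 0.968, 0.0], [0.968, -0.251, 0.0], [0.0, 0.0, -1.0]]
wrist_force: [0.8, -0.5, 0.3]
gripper_width: 0.995
t: 2.25
ee_pos: [334.7, 179.0, 293.5]
ee_rot: [[0.252, 0.968, 0.001], [0.968, -0.252, 0.001], [0.001, 0.001, -1.0]]
wrist_force: [0.2, 1.1, -0.3]
gripper_width: 1.004
t: 2.75
ee_pos: [429.5, -9.1, 293.2]
ee_rot: [[0.252, 0.968, 0.001], [0.968, -0.252, 0.0], [0.001, 0.001, -1.0]]
wrist_force: [1.0, -0.5, -0.6]
gripper_width: 1.003
```

```bash
python3 -m creep '[[-0.158,0.139,0,0,0,0,100],[-0.158,0.139,0,0,0,0,100],[-0.158,0.139,0,0,0,0,100],[-0.158,0.139,0,0,0,0,100],[-0.158,0.139,0,0,0,0,100]]'
python3 -m creep '[[-0.158,0.139,0,0,0,0,100],[-0.158,0.139,0,0,0,0,100],[-0.158,0.139,0,0,0,0,100],[-0.158,0.139,0,0,0,0,100],[-0.158,0.139,0,0,0,0,100]]'
python3 -m creep '[[0,0,0,0,0,0.09,100],[0,0,0,0,0,0.09,100],[0,0,0,0,0,0.09,100],[0,0,0,0,0,0.09,100],[0,0,0,0,0,0.09,100]]'
python3 -m creep '[[0,0,0,0,0,0.09,100],[0,0,0,0,0,0.09,100],[0,0,0,0,0,0.09,100],[0,0,0,0,0,0.09,100],[0,0,0,0,0,0.03,100]]'
python3 - <<'E'
from h import *
im,c=snap('wrist','w1.png');print(proj(c,[[619,-314,180]]))
E
```

```text
t: 3.25
ee_pos: [524.2, -197.0, 293.0]
ee_rot: [[0.252, 0.968, 0.0], [0.968, -0.252, 0.0], [0.0, 0.0, -1.0]]
wrist_force: [0.1, 0.6, 0.8]
gripper_width: 1.001
t: 3.75
ee_pos: [618.9, -384.8, 292.8]
ee_rot: [[0.252, 0.968, 0.0], [0.968, -0.252, 0.0], [0.0, 0.0, -1.0]]
wrist_force: [0.1, -0.4, 0.5]
gripper_width: 1.003
t: 4.25
ee_pos: [618.4, -383.3, 292.6]
ee_rot: [[0.824, 0.567, -0.0], [0.567, -0.824, 0.0], [-0.0, -0.0, -1.0]]
wrist_force: [-0.2, 0.0, 0.8]
gripper_width: 1.002
t: 4.75
ee_pos: [618.4, -383.2, 292.7]
ee_rot: [[1.0, -0.007, -0.0], [-0.007, -1.0, 0.0], [-0.0, -0.0, -1.0]]
wrist_force: [0.3, 0.4, 0.3]
gripper_width: 1.003
[[316.17 111.91]]
```

View pics/w1.png

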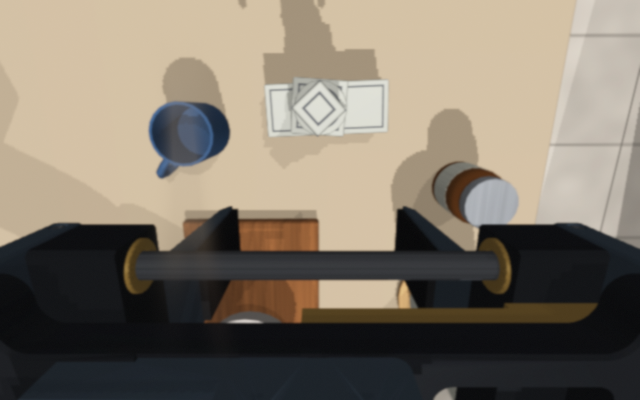

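Run:
```python
import cv2
im=cv2.imread('pics/w1.png');cv2.imwrite('pics/w1z.png',cv2.resize(im[65:150,255:400],None,fx=5.5,fy=5.5,interpolation=cv2.INTER_CUBIC))
```

```text
(no output)
```

View pics/w1z.png

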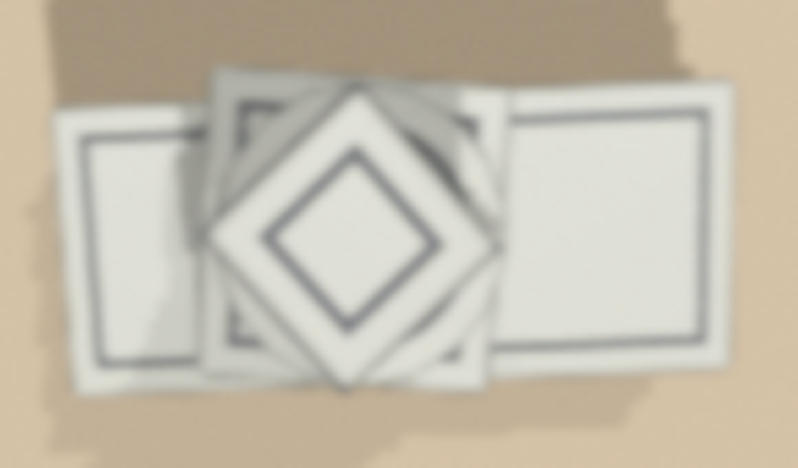

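```bash
cat >> h.py <<'E'
def quad(c,pts,z,off,s,lab=''):
    p=(np.array(pts,float)+.5)/s-.5+np.array(off)
    P=back(c,p,z)[:,:2]
    e=np.roll(P,-1,0)-P
    a=np.degrees(np.arctan2(e[:,1],e[:,0]))
    print(lab,'c',P.mean(0),'sides',np.linalg.norm(e,axis=1),'az mod90',a%90,'first',a[0])
E
python3 - <<'E'
from h import *
c=ext('wrist');o=(255,65)
quad(c,[(356,88),(502,246),(346,388),(206,234)],180,o,5.5,'small')
quad(c,[(356,148),(440,244),(348,332),(264,238)],180,o,5.5,'small in')
quad(c,[(214,68),(513,92),(488,390),(202,375)],102,o,5.5,'sq')
quad(c,[(54,108),(733,82),(727,368),(80,393)],56,o,5.5,'obl')
quad(c,[(82,136),(708,112),(704,342),(100,364)],56,o,5.5,'obl in')
E
```

```text
small c [ 621.07 -311.15] sides [31.35 31.43 30.93 30.48] az mod90 [43.97 41.56 42.23 42.29] first -46.031231965532434
small in c [ 620.99 -311.22] sides [18.64 18.88 18.67 18.82] az mod90 [42.17 42.76 41.98 42.68] first -47.82951972450721
sq c [ 621.83 -309.93] sides [56.8  55.97 56.63 57.33] az mod90 [85.26 85.96 86.63 86.13] first -4.740911719907213
obl c [ 631.73 -311.1 ] sides [146.17  60.55 145.09  60.82] az mod90 [1.67 1.63 1.78 2.64] first 1.6745988961097853
obl in c [ 631.74 -311.04] sides [135.31  48.71 134.9   48.62] az mod90 [1.69 1.64 1.65 2.12] first 1.6854000287538509
```

```bash
cat >> h.py <<'E'
def go(x,y,z,az=None):
    s=env.sense();R=np.array(s['ee_rot']);p=np.array(s['ee_pos'])
    d=R.T@(np.array([x,y,z])-p)
    cur=np.degrees(np.arctan2(R[1,0],R[0,0]))
    print('pos',p,'jaw az',cur,'norm shift',np.round(d/200,4),'mm',d, 'F',s['wrist_force'],'w',s['gripper_width']*91)
    if az is not None:
        t=(cur-az+90)%180-90;print('az turn norm',t/90,'alt',(t-180*np.sign(t))/90)
E
python3 -m creep '[[0,0,0,0,0,0.088,100],[0,0,0,0,0,0.088,100],[0,0,0,0,0,0.088,100],[0,0,0,0,0,0.088,100],[0,0,0,0,0,0.088,100]]'
python3 -m creep '[[0,0,0,0,0,0.085,100],[-0.085,-0.083,0,0,0,0,100],[-0.085,-0.083,0,0,0,0,100],[-0.085,-0.083,0,0,0,0,100],[0,0,0,0,0,0,100]]'
python3 - <<'E'
from h import *
go(620.5,-312,172,-47.6)
E
```

```text
t: 5.3
ee_pos: [618.4, -383.2, 292.7]
ee_rot: [[0.765, -0.644, -0.0], [-0.644, -0.765, 0.0], [-0.0, -0.0, -1.0]]
wrist_force: [0.0, -0.2, 1.2]
gripper_width: 0.998
t: 5.8
ee_pos: [620.9, -309.2, 293.4]
ee_rot: [[0.679, -0.734, 0.0], [-0.734, -0.679, 0.001], [-0.001, -0.001, -1.0]]
wrist_force: [0.4, -0.5, -0.0]
gripper_width: 0.999
pos [ 620.88 -309.23  293.37] jaw az -47.23105209399483 norm shift [0.01 0.01 0.61] mm [  1.87   2.29 121.36] F [ 0.43 -0.45 -0.03] w 90.92777397460479
az turn norm 0.004099421177835122 alt -1.9959005788221649
```

```bash
python3 -m creep '[[0.01,0.01,0.15,0,0,0.004,100],[0,0,0.15,0,0,0,100],[0,0,0.15,0,0,0,100],[0,0,0.1,0,0,0,100],[0,0,0.055,0,0,0,100]]'
python3 -m creep '[[0,0,0,0,0,0,40],[0,0,0,0,0,0,40],[0,0,0,0,0,0,30],[0,0,0,0,0,0,20],[0,0,0,0,0,0,20]]' 12
python3 -m creep '[[0,0,0,0,0,0,0],[0,0,0,0,0,0,0],[0,0,0,0,0,0,0],[0,0,0,0,0,0,0],[0,0,0,0,0,0,0]]' 12
python3 - <<'E'
from h import *
go(620.5,-312,172,-47.6)
E
```

```text
t: 6.3
ee_pos: [619.5, -315.3, 169.4]
ee_rot: [[0.672, -0.741, -0.003], [-0.741, -0.672, 0.001], [-0.003, 0.002, -1.0]]
wrist_force: [-0.0, -0.4, -0.3]
gripper_width: 0.997
t: 6.8
ee_pos: [620.8, -314.9, 172.9]
ee_rot: [[0.672, -0.741, 0.001], [-0.741, -0.672, -0.001], [0.001, -0.001, -1.0]]
wrist_force: [-0.8, 0.2, 0.4]
gripper_width: 0.591
t: 7.3
ee_pos: [620.4, -314.7, 172.0]
ee_rot: [[0.672, -0.741, -0.0], [-0.741, -0.672, 0.0], [-0.0, -0.0, -1.0]]
wrist_force: [-0.5, -0.2, 0.4]
gripper_width: 0.352
pos [ 620.42 -314.73  171.98] jaw az -47.80854932147087 norm shift [-0.01 -0.01 -0.  ] mm [-1.97 -1.89 -0.02] F [-0.51 -0.18  0.41] w 32.00501167590634
az turn norm -0.002317214683009657 alt 1.9976827853169905
```

```bash
python3 -m creep '[[0,0,-0.03,0,0,0,0],[0,0,-0.08,0,0,0,0],[0,0,-0.15,0,0,0,0],[0,0,-0.15,0,0,0,0],[0,0,0,0,0,0,0]]'
python3 - <<'E'
from h import *
im,c=snap('wrist','w2.png');snap('side','s2.png');snap('top','t2.png')
go(440,-105,230,-26.4)
print(proj(c,back(c,[[0,0]],0)))
E
```

```text
t: 7.8
ee_pos: [622.4, -315.8, 259.6]
ee_rot: [[0.672, -0.741, 0.009], [-0.741, -0.672, -0.005], [0.01, -0.004, -1.0]]
wrist_force: [1.0, -0.8, 0.8]
gripper_width: 0.352
pos [ 620.1  -314.66  253.3 ] jaw az -47.812405325213035 norm shift [-1.38 -0.04  0.12] mm [-276.27   -7.36   23.57] F [-0.2   0.03 -1.09] w 31.589584914869782
az turn norm -0.23791561472458922 alt 1.762084385275411
[[ 0. -0.]]
```

View pics/w2.png

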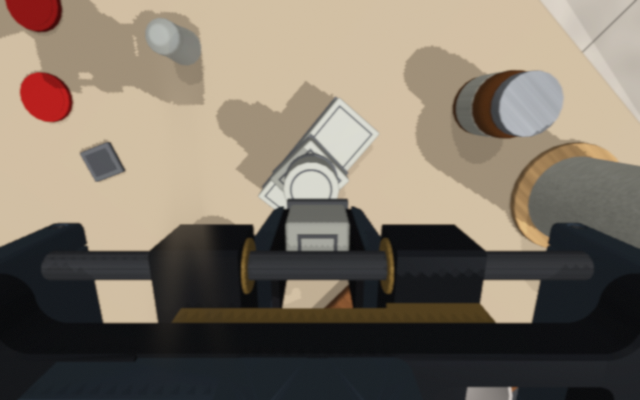

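View pics/s2.png

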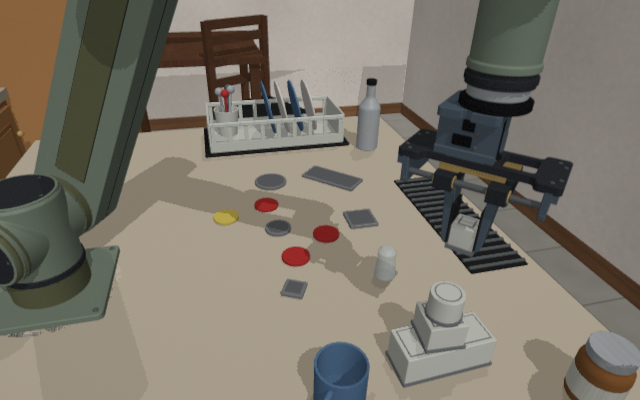

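Run:
```python
import cv2
im=cv2.imread('pics/w2.png');cv2.imwrite('pics/w2z.png',cv2.resize(im[190:260,260:375],None,fx=7,fy=7,interpolation=cv2.INTER_CUBIC))
```

```text
(no output)
```

View pics/w2z.png

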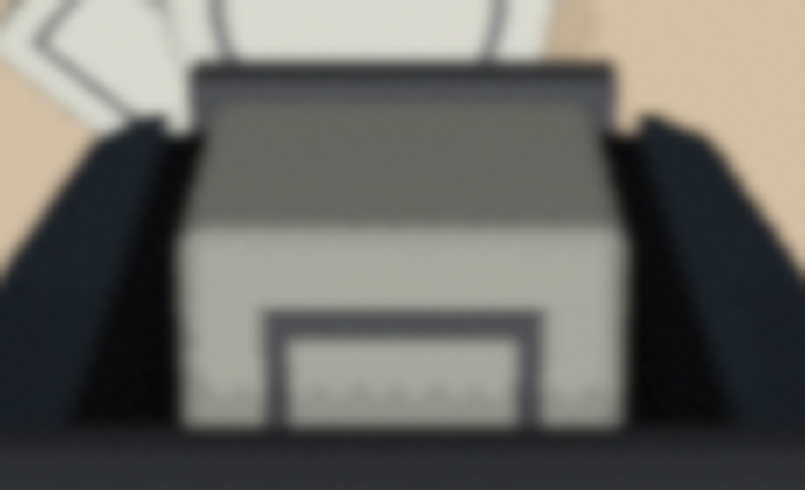

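```bash
python3 -m creep '[[0,0,0,0,0,-0.06,0],[0,0,0,0,0,-0.06,0],[0,0,0,0,0,-0.06,0],[0,0,0,0,0,-0.058,0],[0,0,0,0,0,0,0]]'
python3 - <<'E'
from h import *
go(408,-170,160,-26.4)
E
```

```text
t: 8.45
ee_pos: [619.8, -314.5, 251.9]
ee_rot: [[0.896, -0.445, -0.003], [-0.445, -0.896, 0.002], [-0.003, -0.0, -1.0]]
wrist_force: [-0.4, 0.2, 0.1]
gripper_width: 0.352
pos [ 619.85 -314.49  251.92] jaw az -26.40008637738573 norm shift [-1.27 -0.18  0.46] mm [-253.67  -35.21   92.81] F [-0.39  0.19  0.05] w 32.012001574113974
az turn norm -9.597487303065262e-07 alt 1.9999990402512695
```

```bash
python3 -m creep '[[-0.1,-0.015,0,0,0,0,0],[-0.2,-0.028,0,0,0,0,0],[-0.22,-0.03,0,0,0,0,0],[-0.22,-0.03,0,0,0,0,0],[-0.22,-0.03,0,0,0,0,0]]'
python3 -m creep '[[-0.2,-0.028,0.06,0,0,0,0],[-0.11,-0.015,0.12,0,0,0,0],[0,0,0.14,0,0,0,0],[0,0,0.13,0,0,0,0],[0,0,0.01,0,0,0,0]]'
python3 -m creep '[[0,0,0,0,0,0,0],[0,0,0,0,0,0,0],[0,0,0,0,0,0,0],[0,0,0,0,0,0,0],[0,0,0,0,0,0,0]]'
python3 - <<'E'
from h import *
im,c=snap('wrist','w3.png');s=env.sense();print(s['ee_pos'],s['ee_rot'])
print(proj(c,[[440,-105.5,8]]))
cv2.imwrite('pics/w3z.png',cv2.resize(im[60:150,270:370,::-1],None,fx=6,fy=6,interpolation=cv2.INTER_CUBIC))
E
```

```text
t: 8.95
ee_pos: [458.3, -204.5, 252.8]
ee_rot: [[0.895, -0.447, -0.002], [-0.447, -0.895, 0.001], [-0.002, -0.0, -1.0]]
wrist_force: [0.1, -0.2, 0.4]
gripper_width: 0.353
t: 9.45
ee_pos: [405.8, -169.1, 158.9]
ee_rot: [[0.895, -0.446, -0.007], [-0.446, -0.895, 0.003], [-0.008, 0.0, -1.0]]
wrist_force: [0.2, 0.5, -1.0]
gripper_width: 0.356
t: 9.95
ee_pos: [408.9, -170.5, 162.5]
ee_rot: [[0.896, -0.445, 0.001], [-0.445, -0.896, -0.0], [0.001, -0.0, -1.0]]
wrist_force: [-0.7, 0.7, -1.1]
gripper_width: 0.349
[ 408.76 -170.48  162.29] [[ 0.9  -0.44  0.  ]
 [-0.44 -0.9  -0.  ]
 [ 0.   -0.   -1.  ]]
[[315.1  108.75]]
```

View pics/w3z.png

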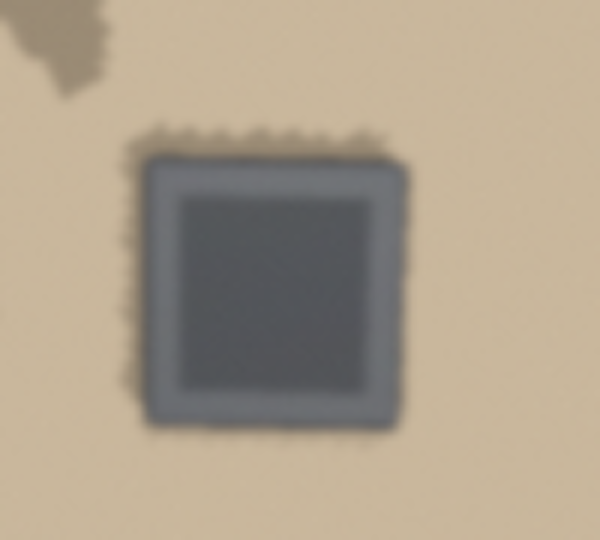

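View pics/w3.png

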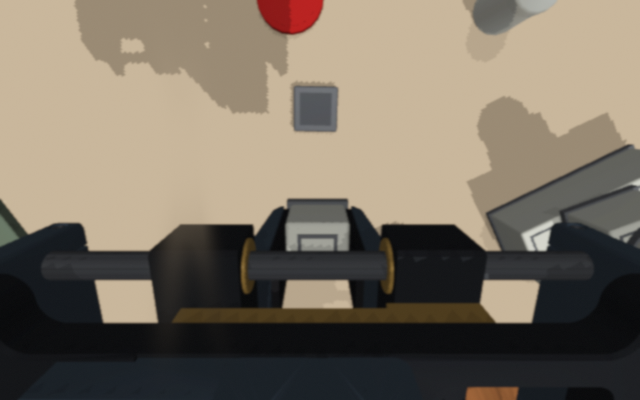

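Run:
```python
from h import *
c=ext('wrist');o=(270,60)
quad(c,[(150,157),(407,163),(400,428),(147,425)],8,o,6,'lid')
quad(c,[(180,198),(371,196),(366,391),(181,392)],8,o,6,'in')
go(440,-105.5,36)
```

```text
lid c [ 440.18 -105.71] sides [40.11 40.73 40.89 41.15] az mod90 [62.32 62.95 62.92 61.87] first -27.67698108656664
in c [ 439.97 -105.59] sides [29.95 29.95 29.76 29.81] az mod90 [64.17 62.72 63.89 63.08] first -25.834158645232012
pos [ 408.76 -170.48  162.29] jaw az -26.397234150293947 norm shift [-0.01 -0.36  0.63] mm [ -1.   -72.08 126.3 ] F [-0.47  0.18 -0.01] w 31.69012843343067
```

```bash
python3 - <<'E'
from h import *
go(439.1,-106.05,40)
E
python3 -m creep '[[0,-0.15,0,0,0,0.003,0],[-0.003,-0.2,0,0,0,0,0],[0,0,0.15,0,0,0,0],[0,0,0.2,0,0,0,0],[0,0,0.1,0,0,0,0]]'
python3 -m creep '[[0,0,0.1,0,0,0,0],[0,0,0.05,0,0,0,0],[0,0,0,0,0,0,0],[0,0,0,0,0,0,0],[0,0,0,0,0,0,0]]'
python3 - <<'E'
from h import *
go(439.1,-106.05,36)
E
```

```text
pos [ 408.76 -170.48  162.29] jaw az -26.397234150293947 norm shift [-0.01 -0.36  0.61] mm [ -1.56 -71.19 122.3 ] F [-0.47  0.18 -0.01] w 31.69012843343067
t: 10.5
ee_pos: [438.0, -106.6, 69.8]
ee_rot: [[0.894, -0.448, -0.003], [-0.448, -0.894, 0.001], [-0.003, 0.001, -1.0]]
wrist_force: [-0.1, -0.5, 0.3]
gripper_width: 0.35
t: 11.0
ee_pos: [440.2, -107.7, 42.9]
ee_rot: [[0.894, -0.449, 0.002], [-0.449, -0.894, -0.001], [0.002, -0.001, -1.0]]
wrist_force: [-0.0, -0.1, -0.2]
gripper_width: 0.347
pos [ 440.17 -107.72   42.91] jaw az -26.66432448145401 norm shift [-0.01 -0.01  0.03] mm [-1.72 -1.01  6.91] F [-0.03 -0.07 -0.24] w 31.583210651385883
```

```bash
python3 -m creep '[[-0.007,-0.005,0.01,0,0,0,0],[0,0,0.008,0,0,0,0],[0,0,0,0,0,0,0],[0,0,0,0,0,0,0],[0,0,0,0,0,0,0]]'
python3 - <<'E'
from h import *
go(439.1,-106.05,36)
E
```

```text
t: 11.5
ee_pos: [438.6, -106.0, 38.4]
ee_rot: [[0.894, -0.449, 0.0], [-0.449, -0.894, 0.0], [0.0, -0.0, -1.0]]
wrist_force: [-0.7, -0.8, -0.2]
gripper_width: 0.35
pos [ 438.56 -105.95   38.39] jaw az -26.658300874240652 norm shift [ 0.   -0.    0.01] mm [ 0.52 -0.15  2.39] F [-0.71 -0.83 -0.2 ] w 31.821001295725893
```

```bash
python3 -m creep '[[0.002,0,0.005,0,0,0,0],[0,0,0.004,0,0,0,0],[0,0,0.003,0,0,0,0],[0,0,0,0,0,0,0],[0,0,0,0,0,0,0]]'
python3 - <<'E'
from h import *
go(439.1,-106.05,36)
E
```

```text
t: 12.0
ee_pos: [438.9, -106.1, 35.9]
ee_rot: [[0.894, -0.449, 0.0], [-0.449, -0.894, 0.0], [0.0, -0.0, -1.0]]
wrist_force: [-0.4, 0.2, 0.7]
gripper_width: 0.348
pos [ 438.87 -106.14   35.93] jaw az -26.65906174640456 norm shift [ 0. -0. -0.] mm [ 0.17 -0.18 -0.07] F [-0.43  0.17  0.67] w 31.67335550128546
```

```bash
python3 -m creep '[[0,0,0.002,0,0,0,0],[0,0,0.002,0,0,0,0],[0,0,0.001,0,0,0,0],[0,0,0,0,0,0,0],[0,0,0,0,0,0,0]]'
python3 - <<'E'
from h import *
go(439.1,-106.05,36)
im,c=snap('wrist','w4.png');snap('side','s4.png')
im=cv2.imread('pics/s4.png');cv2.imwrite('pics/s4z.png',cv2.resize(im[200:320,230:360],None,fx=5,fy=5,interpolation=cv2.INTER_CUBIC))
E
```

```text
t: 12.5
ee_pos: [438.9, -106.1, 35.9]
ee_rot: [[0.894, -0.449, 0.0], [-0.449, -0.894, -0.0], [0.0, -0.0, -1.0]]
wrist_force: [-2.1, -0.4, 10.4]
gripper_width: 0.347
pos [ 438.89 -106.13   35.91] jaw az -26.657811953771258 norm shift [ 0. -0. -0.] mm [ 0.15 -0.17 -0.09] F [-2.11 -0.4  10.4 ] w 31.596125626564405
```

View pics/s4z.png

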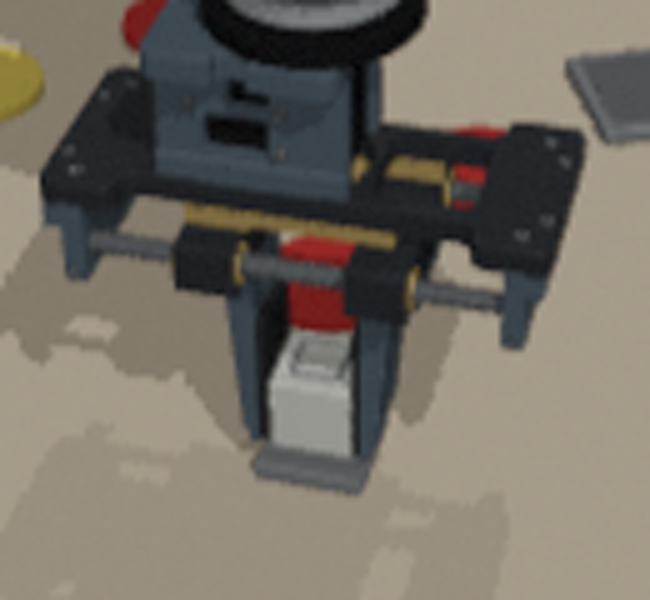

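```bash
python3 -m creep '[[0,0,-0.003,0,0,0,0],[0,0,0,0,0,0,40],[0,0,0,0,0,0,60],[0,0,0,0,0,0,100],[0,0,0,0,0,0,100]]'
python3 -m creep '[[0,0,-0.05,0,0,0,100],[0,0,-0.15,0,0,0,100],[0,0,-0.2,0,0,0,100],[0,0.17,-0.2,0,0,0,100],[0,0.18,-0.05,0,0,0,100]]'
python3 -m creep '[[0,0,0,0,0,0,100],[0,0,0,0,0,0,100],[0,0,0,0,0,0,100],[0,0,0,0,0,0,100],[0,0,0,0,0,0,100]]'
python3 - <<'E'
from h import *
im,c=snap('wrist','w5.png');go(620,-315,300)
print(proj(c,[[440,-105.5,8]]))
cv2.imwrite('pics/w5z.png',cv2.resize(im[60:150,270:370,::-1],None,fx=6,fy=6,interpolation=cv2.INTER_CUBIC))
E
```

```text
t: 13.1
ee_pos: [438.8, -106.1, 35.3]
ee_rot: [[0.894, -0.449, -0.0], [-0.449, -0.894, 0.0], [-0.0, -0.0, -1.0]]
wrist_force: [0.2, 0.4, -0.0]
gripper_width: 0.634
t: 13.6
ee_pos: [410.4, -168.3, 168.3]
ee_rot: [[0.895, -0.446, 0.008], [-0.446, -0.895, -0.004], [0.009, -0.001, -1.0]]
wrist_force: [1.1, -1.1, -0.5]
gripper_width: 1.0
t: 14.1
ee_pos: [408.2, -166.5, 163.0]
ee_rot: [[0.894, -0.448, -0.001], [-0.448, -0.894, 0.001], [-0.001, -0.0, -1.0]]
wrist_force: [0.2, 0.0, -0.8]
gripper_width: 0.998
pos [ 408.23 -166.56  163.08] jaw az -26.589487106407216 norm shift [ 1.28  0.19 -0.69] mm [ 255.63   37.94 -137.27] F [-0.03  0.49 -0.13] w 90.76230979005953
[[317.83 112.36]]
```

View pics/w5z.png

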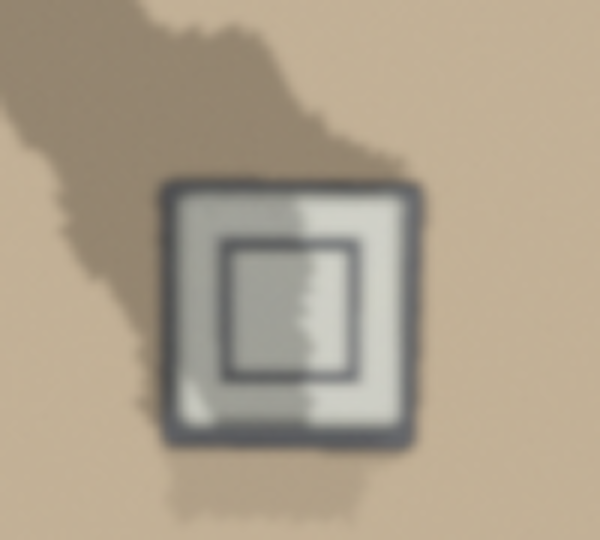

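Run:
```python
from h import *
c=ext('wrist');o=(270,60)
quad(c,[(162,182),(422,184),(415,448),(165,447)],8,o,6,'lid')
quad(c,[(178,193),(406,192),(401,428),(178,427)],44,o,6,'tub')
quad(c,[(226,245),(354,245),(352,378),(227,378)],44,o,6,'tub in')
go(612,-405,300)
```

```text
lid c [ 440.19 -105.85] sides [40.8  40.9  40.62 41.04] az mod90 [62.97 62.87 63.17 63.12] first -27.025592208791757
tub c [ 440.61 -104.73] sides [31.63 32.23 31.91 31.96] az mod90 [63.63 63.07 63.15 62.57] first -26.36538739952275
tub in c [ 440.47 -104.7 ] sides [17.88 18.17 17.77 18.17] az mod90 [63.4  63.04 63.4  63.39] first -26.60399052078404
pos [ 408.23 -166.56  163.08] jaw az -26.589487106407216 norm shift [ 1.44  0.61 -0.69] mm [ 288.76  122.   -137.32] F [-0.03  0.49 -0.13] w 90.76230979005953
```

```bash
python3 -m creep '[[0,0,-0.15,0,0,0,100],[0.1,0.04,-0.15,0,0,0,100],[0.2,0.085,-0.15,0,0,0,100],[0.22,0.093,-0.04,0,0,0,100],[0.22,0.093,0,0,0,0,100]]'
python3 -m creep '[[0.22,0.093,0,0,0,0,100],[0.22,0.093,0,0,0,0,100],[0.1,0.043,0,0,0,0,100],[0,0,0,0,0,0,100],[0,0,0,0,0,0,100]]'
python3 -m creep '[[0,0,0,0,0,0,100],[0,0,0,0,0,0,100],[0,0,0,0,0,0,100],[0,0,0,0,0,0,100],[0,0,0,0,0,0,100]]'
python3 - <<'E'
from h import *
im,c=snap('wrist','w6.png');go(620,-315,300)
print(proj(c,[[620,-314,144]]))
cv2.imwrite('pics/w6z.png',cv2.resize(im[50:170,240:400,::-1],None,fx=5,fy=5,interpolation=cv2.INTER_CUBIC))
E
```

```text
t: 14.65
ee_pos: [513.1, -288.6, 262.1]
ee_rot: [[0.894, -0.448, 0.004], [-0.448, -0.894, -0.002], [0.004, -0.0, -1.0]]
wrist_force: [0.6, 0.2, 0.6]
gripper_width: 1.003
t: 15.15
ee_pos: [586.8, -376.2, 258.8]
ee_rot: [[0.894, -0.448, -0.002], [-0.448, -0.894, 0.002], [-0.003, -0.001, -1.0]]
wrist_force: [-0.2, 0.9, 0.0]
gripper_width: 1.002
t: 15.65
ee_pos: [586.9, -376.6, 260.4]
ee_rot: [[0.894, -0.449, 0.0], [-0.449, -0.894, -0.0], [0.0, -0.0, -1.0]]
wrist_force: [0.3, -1.2, 0.2]
gripper_width: 1.0
pos [ 586.9  -376.71  260.23] jaw az -26.653518453965958 norm shift [ 0.01 -0.35 -0.2 ] mm [  1.91 -70.   -39.76] F [-0.59 -0.47  0.92] w 91.10503568373521
[[318.08 110.33]]
```

View pics/w6z.png

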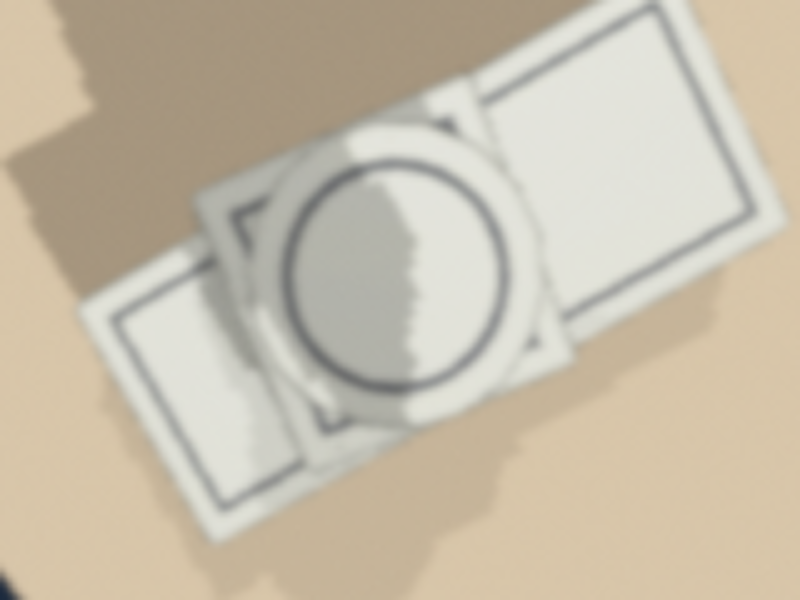

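Run:
```python
from h import *
c=ext('wrist');o=np.array((240,50))
f=lambda p:back(c,(np.array(p)+.5)/5-.5+o,144)
P=f([(396.5,276),(398,274),(541,275),(398,428),(398,121)]);print(P)
T=ext('top')
p=P[0];go(p[0],p[1],131)
# sq corners
quad(c,[(195,195),(465,75),(577,355),(316,472)],102,o,5,'sq')
quad(c,[(80,308),(690,-12),(787,222),(215,543)],56,o,5,'obl')
```

```text
[[ 622.6  -310.43  144.  ]
 [ 622.97 -310.25  144.  ]
 [ 644.16 -321.08  144.  ]
 [ 611.64 -332.89  144.  ]
 [ 633.68 -288.82  144.  ]]
pos [ 586.9  -376.71  260.23] jaw az -26.653518453965958 norm shift [ 0.01 -0.38  0.65] mm [  2.15 -75.24 129.24] F [-0.59 -0.47  0.92] w 91.10503568373521
sq c [ 621.5  -309.71] sides [55.3  55.73 55.92 56.94] az mod90 [86.   87.11 87.26 86.48] first -3.9951984314169833
obl c [ 631.93 -312.87] sides [147.55  52.84 145.63  59.74] az mod90 [89.71 89.84  2.41  1.82] first -0.2921109431335682
```

```bash
python3 - <<'E'
from h import *
go(621.4,-311.3,130.5)
E
python3 -m creep '[[0.003,-0.13,0,0,0,0,100],[0.003,-0.18,0.02,0,0,0,100],[0,-0.06,0.15,0,0,0,100],[0,0,0.2,0,0,0,100],[0,0,0.12,0,0,0,100]]'
python3 -m creep '[[0,0,0.1,0,0,0,100],[0,0,0.05,0,0,0,100],[0,0,0,0,0,0,80],[0,0,0,0,0,0,80],[0,0,0,0,0,0,80]]'
python3 - <<'E'
from h import *
go(621.4,-311.3,130.5)
E
```

```text
pos [ 586.9  -376.71  260.23] jaw az -26.653518453965958 norm shift [ 0.01 -0.37  0.65] mm [  1.47 -73.93 129.74] F [-0.59 -0.47  0.92] w 91.10503568373521
t: 16.2
ee_pos: [620.4, -309.9, 159.2]
ee_rot: [[0.894, -0.448, -0.003], [-0.448, -0.894, 0.002], [-0.004, -0.0, -1.0]]
wrist_force: [-0.0, -0.1, -0.4]
gripper_width: 1.001
t: 16.7
ee_pos: [622.1, -311.8, 133.7]
ee_rot: [[0.894, -0.449, 0.003], [-0.449, -0.894, -0.001], [0.003, -0.0, -1.0]]
wrist_force: [0.2, 1.0, 0.1]
gripper_width: 0.808
pos [ 622.08 -311.78  133.68] jaw az -26.66868895742274 norm shift [-0.   -0.    0.02] mm [-0.83 -0.12  3.18] F [0.23 0.97 0.08] w 73.56303603740233
```

```bash
python3 -m creep '[[-0.003,0,0.008,0,0,0,70],[0,0,0,0,0,0,65],[0,0,0,0,0,0,60],[0,0,0,0,0,0,60],[0,0,0,0,0,0,60]]' 12
python3 -m creep '[[0,0,0,0,0,0,50],[0,0,0,0,0,0,30],[0,0,0,0,0,0,20],[0,0,0,0,0,0,20],[0,0,0,0,0,0,20]]' 15
python3 - <<'E'
from h import *
go(621.4,-311.3,130.5)
E
python3 -m creep '[[0,0,-0.03,0,0,0,0],[0,0,-0.08,0,0,0,0],[0,0,-0.15,0,0,0,0],[0,0,-0.1,0,0,0,0],[0,0,0,0,0,0,0]]'
python3 - <<'E'
from h import *
im,c=snap('wrist','w7.png')
cv2.imwrite('pics/w7z.png',cv2.resize(im[180:265,250:385,::-1],None,fx=5.5,fy=5.5,interpolation=cv2.INTER_CUBIC))
im,c=snap('side','s7.png')
go(442,100.4,260)
E
```

```text
t: 17.2
ee_pos: [620.8, -311.0, 130.5]
ee_rot: [[0.894, -0.449, 0.0], [-0.449, -0.894, 0.0], [0.0, -0.0, -1.0]]
wrist_force: [0.3, 0.4, 0.0]
gripper_width: 0.6
t: 17.7
ee_pos: [620.8, -311.0, 130.4]
ee_rot: [[0.894, -0.449, 0.0], [-0.449, -0.894, 0.0], [0.0, -0.0, -1.0]]
wrist_force: [0.6, -0.2, -1.0]
gripper_width: 0.541
pos [ 620.79 -311.01  130.42] jaw az -26.658130224344898 norm shift [ 0. -0. -0.] mm [ 0.67 -0.01 -0.08] F [ 0.64 -0.23 -0.96] w 49.20802019958555
t: 18.2
ee_pos: [622.3, -311.8, 206.4]
ee_rot: [[0.894, -0.449, 0.007], [-0.449, -0.894, -0.003], [0.007, -0.0, -1.0]]
wrist_force: [0.5, 0.7, -0.7]
gripper_width: 0.541
pos [ 620.54 -310.9   202.26] jaw az -26.65672106566521 norm shift [-1.72 -1.44 -0.29] mm [-344.1  -287.48  -57.7 ] F [-0.44  0.59 -0.6 ] w 49.565793140356135
```

View pics/w7z.png

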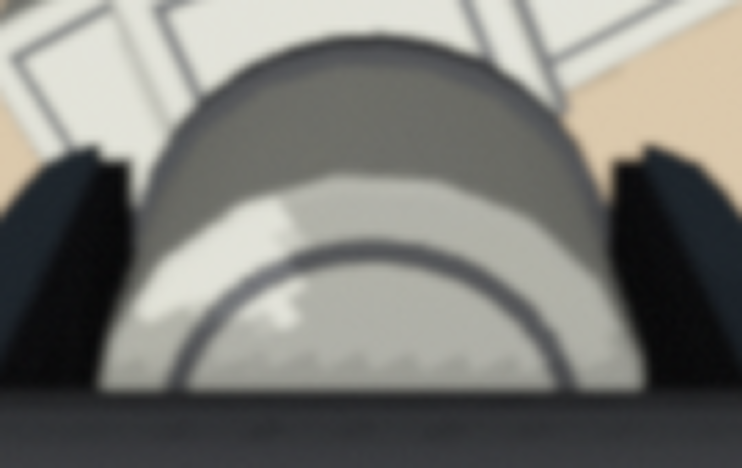

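View pics/s7.png

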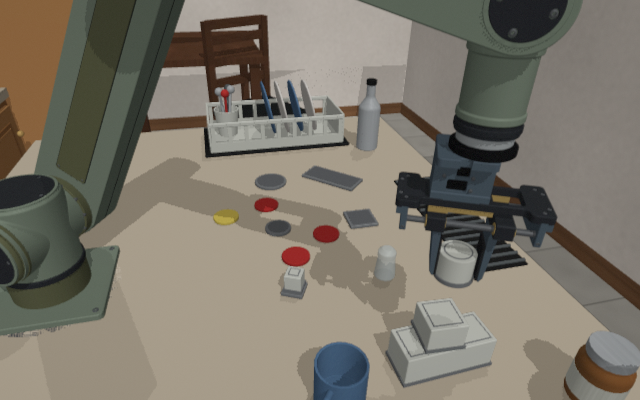

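```bash
python3 -m creep '[[0,0,-0.1,0,0,0,0],[-0.1,-0.063,-0.05,0,0,0,0],[-0.18,-0.113,0,0,0,0,0],[-0.19,-0.12,0,0,0,0,0],[-0.19,-0.12,0,0,0,0,0]]'
python3 -m creep '[[-0.19,-0.12,0,0,0,0,0],[-0.19,-0.12,0,0,0,0,0],[-0.19,-0.12,0,0,0,0,0],[-0.19,-0.12,0,0,0,0,0],[-0.19,-0.12,0,0,0,0,0]]'
python3 -m creep '[[-0.1,-0.065,0.1,0,0,0,0],[0,0,0.15,0,0,0,0],[0,0,0.08,0,0,0,0],[0,0,0,0,0,0,0],[0,0,0,0,0,0,0]]'
python3 -m creep '[[0,0,0,0,0,0,0],[0,0,0,0,0,0,0],[0,0,0,0,0,0,0],[0,0,0,0,0,0,0],[0,0,0,0,0,0,0]]'
python3 - <<'E'
from h import *
im,c=snap('wrist','w8.png');print(proj(c,[[442,100.4,8]]))
cv2.imwrite('pics/w8z.png',cv2.resize(im[50:170,240:400,::-1],None,fx=5,fy=5,interpolation=cv2.INTER_CUBIC))
go(442,100.4,36.4)
E
```

```text
t: 18.8
ee_pos: [538.2, -175.9, 230.3]
ee_rot: [[0.893, -0.449, -0.003], [-0.449, -0.893, 0.002], [-0.004, 0.0, -1.0]]
wrist_force: [0.6, 0.2, 0.1]
gripper_width: 0.547
t: 19.3
ee_pos: [421.9, 16.3, 230.8]
ee_rot: [[0.893, -0.449, -0.003], [-0.449, -0.893, 0.0], [-0.003, 0.001, -1.0]]
wrist_force: [0.4, 0.5, -0.5]
gripper_width: 0.546
t: 19.8
ee_pos: [411.7, 35.6, 165.9]
ee_rot: [[0.894, -0.449, -0.002], [-0.449, -0.894, -0.0], [-0.002, 0.001, -1.0]]
wrist_force: [0.2, -0.1, 0.3]
gripper_width: 0.541
t: 20.3
ee_pos: [412.2, 35.6, 166.7]
ee_rot: [[0.894, -0.449, 0.001], [-0.449, -0.894, 0.0], [0.0, -0.0, -1.0]]
wrist_force: [-1.0, -0.0, -1.3]
gripper_width: 0.549
[[313.78 109.66]]
pos [412.17  35.65 166.57] jaw az -26.663523972354007 norm shift [-0.01 -0.36  0.65] mm [ -2.43 -71.21 130.19] F [-0.53 -0.38  0.41] w 49.56942417136233
```

View pics/w8.png

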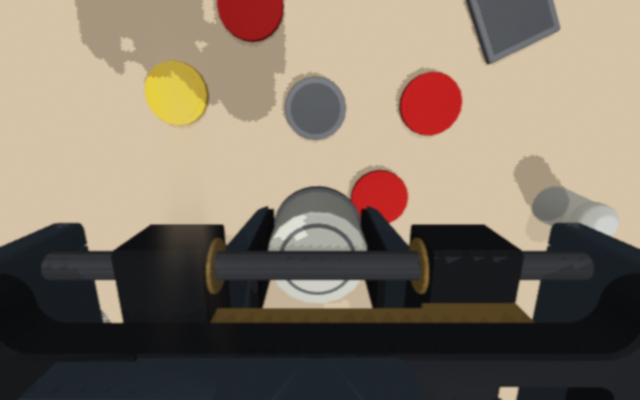

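View pics/w8z.png

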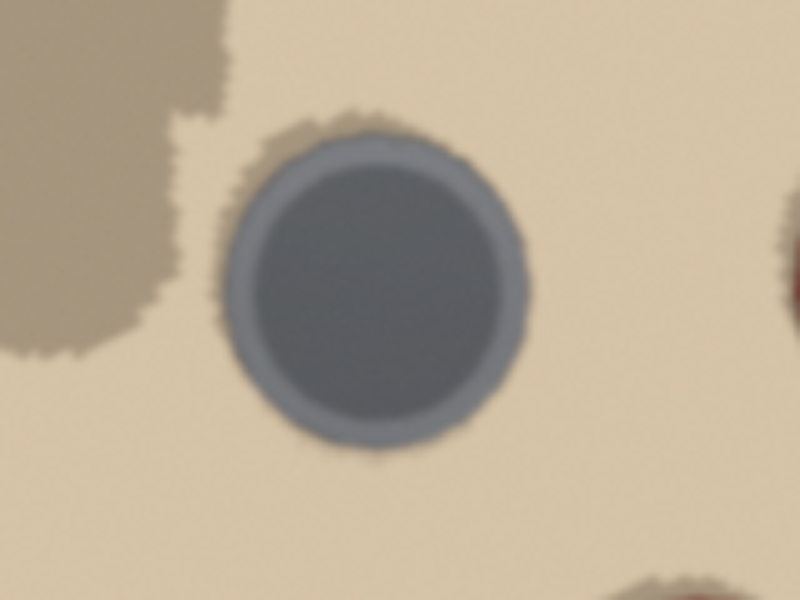

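Run:
```python
from h import *
c=ext('wrist');o=np.array((240,50))
f=lambda p:back(c,(np.array(p)+.5)/5-.5+o,8)
P=f([(378.5,292.5),(377.5,289.5),(225,290),(530,290)]);print(P,np.linalg.norm(P[2]-P[3]))
R=np.array(env.sense()['ee_rot'])
t=P[0]-R@np.array([0.8,0.8,0]);print(t)
go(t[0],t[1],42)
```

```text
[[443.88 101.08   8.  ]
 [443.96 101.67   8.  ]
 [417.62 114.8    8.  ]
 [470.23  88.37   8.  ]] 58.88554907312398
[443.53 102.16   8.  ]
pos [412.17  35.65 166.57] jaw az -26.663523972354007 norm shift [-0.01 -0.37  0.62] mm [ -1.85 -73.47 124.59] F [-0.53 -0.38  0.41] w 49.56942417136233
```

```bash
python3 -m creep '[[-0.01,-0.12,0,0,0,0,0],[0,-0.18,0,0,0,0,0],[0,-0.063,0.1,0,0,0,0],[0,0,0.2,0,0,0,0],[0,0,0.15,0,0,0,0]]'
python3 -m creep '[[0,0,0.12,0,0,0,0],[0,0,0.045,0,0,0,0],[0,0,0,0,0,0,0],[0,0,0,0,0,0,0],[0,0,0,0,0,0,0]]'
python3 - <<'E'
from h import *
go(443.0,101.4,37.0)
E
```

```text
t: 20.85
ee_pos: [442.7, 101.9, 75.1]
ee_rot: [[0.894, -0.448, -0.0], [-0.448, -0.894, 0.0], [-0.0, -0.0, -1.0]]
wrist_force: [-0.3, 0.6, -1.0]
gripper_width: 0.546
t: 21.35
ee_pos: [444.0, 101.6, 44.7]
ee_rot: [[0.894, -0.449, 0.003], [-0.449, -0.894, 0.001], [0.002, -0.002, -1.0]]
wrist_force: [0.8, -0.4, -0.8]
gripper_width: 0.544
pos [444.02 101.63  44.7 ] jaw az -26.66693228432109 norm shift [-0.    0.    0.04] mm [-0.83  0.68  7.69] F [ 0.8  -0.37 -0.82] w 49.52562893698308
```

```bash
python3 -m creep '[[-0.002,0.003,0.012,0,0,0,0],[0,0,0.008,0,0,0,0],[0,0,0,0,0,0,0],[0,0,0,0,0,0,0],[0,0,0,0,0,0,0]]'
python3 - <<'E'
from h import *
go(443.0,101.4,37.0)
E
```

```text
t: 21.85
ee_pos: [442.3, 101.1, 39.5]
ee_rot: [[0.894, -0.449, 0.0], [-0.449, -0.894, 0.0], [0.0, -0.0, -1.0]]
wrist_force: [-0.9, 0.9, -0.5]
gripper_width: 0.547
pos [442.31 101.1   39.5 ] jaw az -26.660910002486382 norm shift [ 0.   -0.    0.01] mm [ 0.48 -0.57  2.5 ] F [-0.94  0.88 -0.46] w 49.74200725169245
```

```bash
python3 -m creep '[[0.002,-0.002,0.006,0,0,0,0],[0,0,0.005,0,0,0,0],[0,0,0.004,0,0,0,0],[0,0,0.002,0,0,0,0],[0,0,0,0,0,0,0]]'
python3 - <<'E'
from h import *
go(443.0,101.4,36.4)
E
```

```text
t: 22.35
ee_pos: [442.8, 101.3, 36.3]
ee_rot: [[0.894, -0.449, -0.0], [-0.449, -0.894, 0.0], [-0.0, -0.0, -1.0]]
wrist_force: [-1.6, -0.2, 4.1]
gripper_width: 0.548
pos [442.79 101.28  36.34] jaw az -26.657616392518182 norm shift [ 0. -0. -0.] mm [ 0.14 -0.2  -0.06] F [-1.58 -0.22  4.11] w 49.8455455953118
```

```bash
python3 -m creep '[[0,0,-0.001,0,0,0,0],[0,0,0,0,0,0,60],[0,0,0,0,0,0,80],[0,0,0,0,0,0,100],[0,0,0,0,0,0,100]]'
python3 -m creep '[[0,0,-0.05,0,0,0,100],[0,0,-0.15,0,0,0,100],[0,0,-0.2,0,0,0,100],[0,0.17,-0.2,0,0,0,100],[0,0.18,-0.05,0,0,0,100]]'
python3 -m creep '[[0,0,0,0,0,0,100],[0,0,0,0,0,0,100],[0,0,0,0,0,0,100],[0,0,0,0,0,0,100],[0,0,0,0,0,0,100]]'
python3 - <<'E'
from h import *
im,c=snap('wrist','w9.png');go(620,-315,300)
cv2.imwrite('pics/w9z.png',cv2.resize(im[50:170,240:400,::-1],None,fx=5,fy=5,interpolation=cv2.INTER_CUBIC))
E
```

```text
t: 22.85
ee_pos: [442.8, 101.3, 36.1]
ee_rot: [[0.894, -0.449, -0.0], [-0.449, -0.894, 0.0], [-0.0, -0.0, -1.0]]
wrist_force: [0.1, 0.3, 0.0]
gripper_width: 0.833
t: 23.35
ee_pos: [414.7, 40.2, 168.8]
ee_rot: [[0.895, -0.446, 0.009], [-0.447, -0.895, 0.001], [0.008, -0.005, -1.0]]
wrist_force: [0.3, -0.7, -0.8]
gripper_width: 0.999
t: 23.85
ee_pos: [412.2, 40.7, 163.7]
ee_rot: [[0.894, -0.448, -0.001], [-0.448, -0.894, 0.0], [-0.001, 0.001, -1.0]]
wrist_force: [-0.2, 0.1, 0.3]
gripper_width: 1.002
pos [412.15  40.65 163.77] jaw az -26.603443038363825 norm shift [ 1.72  1.12 -0.68] mm [ 344.95  224.99 -136.51] F [ 0.22  0.   -0.87] w 91.11620318108656
```

View pics/w9z.png

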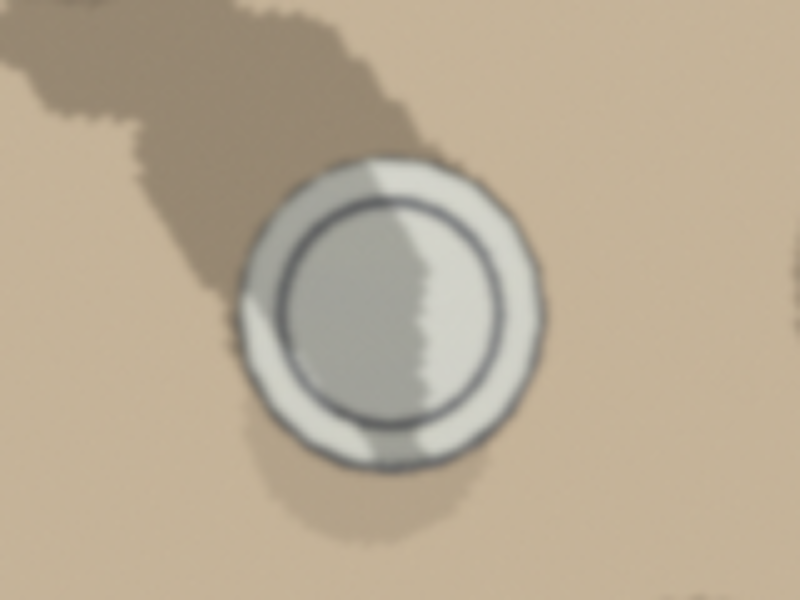

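Run:
```python
from h import *
c=ext('wrist');o=np.array((240,50))
f=lambda p,z:back(c,(np.array(p)+.5)/5-.5+o,z)
print(f([(391,313.5),(393,311)],50),f([(393,312.5)],8))
go(590,-380,260)
```

```text
[[444.1  101.99  50.  ]
 [444.57 102.2   50.  ]] [[444.37 101.53   8.  ]]
pos [412.15  40.65 163.77] jaw az -26.603443038363825 norm shift [ 1.74  1.48 -0.48] mm [347.28 296.52 -96.48] F [ 0.22  0.   -0.87] w 91.11620318108656
```

```bash
python3 -m creep '[[0,0,-0.1,0,0,-0.08,100],[0,0,-0.15,0,0,-0.09,100],[0,0,-0.1,0,0,-0.0835,100],[0.06,0.1,0,0,0,0,100],[0.11,0.2,0,0,0,0,100]]'
python3 -m creep '[[0.11,0.2,0,0,0,0,100],[0.11,0.2,0,0,0,0,100],[0.12,0.21,0,0,0,0,100],[0.12,0.21,0,0,0,0,100],[0.12,0.21,0,0,0,0,100]]'
python3 -m creep '[[0.12,0.21,0,0,0,0,100],[0.12,0.21,0,0,0,0,100],[0.11,0.19,0,0,0,0,100],[0.06,0.1,0,0,0,0,100],[0,0,0,0,0,0,100]]'
python3 -m creep '[[0,0,0,0,0,0,100],[0,0,0,0,0,0,100],[0,0,0,0,0,0,100],[0,0,0,0,0,0,100],[0,0,0,0,0,0,100]]'
python3 - <<'E'
from h import *
im,c=snap('wrist','w10.png');go(621.5,-311,85)
cv2.imwrite('pics/w10z.png',cv2.resize(im[50:170,240:400,::-1],None,fx=5,fy=5,interpolation=cv2.INTER_CUBIC))
E
```

```text
t: 24.4
ee_pos: [442.3, -20.8, 235.0]
ee_rot: [[0.998, -0.062, 0.001], [-0.062, -0.998, 0.001], [0.001, -0.001, -1.0]]
wrist_force: [0.5, 0.3, -0.3]
gripper_width: 1.002
t: 24.9
ee_pos: [544.8, -236.9, 233.7]
ee_rot: [[0.998, -0.067, -0.001], [-0.067, -0.998, 0.001], [-0.001, -0.001, -1.0]]
wrist_force: [0.9, 0.7, 0.4]
gripper_width: 1.002
t: 25.4
ee_pos: [617.2, -385.2, 231.7]
ee_rot: [[0.998, -0.069, -0.001], [-0.069, -0.998, 0.0], [-0.001, -0.0, -1.0]]
wrist_force: [0.3, 0.9, -0.5]
gripper_width: 1.001
t: 25.9
ee_pos: [616.2, -381.8, 234.8]
ee_rot: [[0.998, -0.066, 0.0], [-0.066, -0.998, -0.0], [0.0, 0.0, -1.0]]
wrist_force: [-0.8, 0.7, 0.8]
gripper_width: 0.999
pos [ 616.2  -382.02  234.8 ] jaw az -3.8163999760126663 norm shift [ 0.   -0.36  0.75] mm [  0.49 -71.23 149.79] F [ 0.65 -0.05 -0.6 ] w 90.9418621690828
```

View pics/w10z.png

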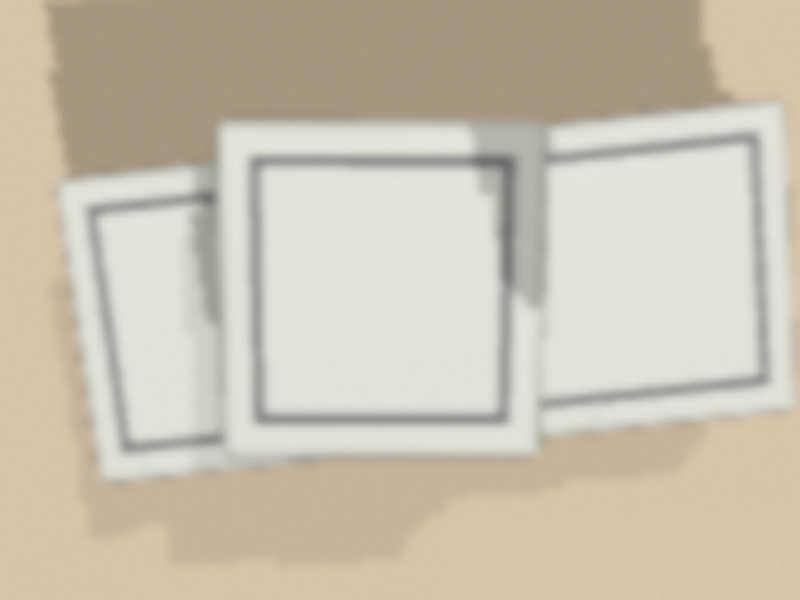

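Run:
```python
from h import *
c=ext('wrist');o=(240,50)
quad(c,[(218,122),(549,122),(536,454),(227,456)],102,o,5,'sq')
quad(c,[(252,159),(511,159),(504,419),(259,418)],102,o,5,'sq in')
quad(c,[(60,183),(780,103),(791,408),(105,480)],56,o,5,'obl')
quad(c,[(90,210),(755,138),(764,380),(126,447)],56,o,5,'obl in')
s=env.sense();R=np.array(s['ee_rot']);t=np.array([621.9,-311,0])-R@np.array([0.8,-1.2,0]);print(t);go(t[0],t[1],85)
```

```text
sq c [ 621.07 -309.95] sides [57.1  56.83 56.18 57.17] az mod90 [86.18 85.3  86.53 86.23] first -3.8241712549859206
sq in c [ 620.92 -309.68] sides [44.93 44.5  44.28 44.32] az mod90 [86.17 85.7  85.94 86.54] first -3.825332901994021
obl c [ 631.16 -311.45] sides [145.4   60.31 145.19  60.15] az mod90 [2.17 2.02 2.11 2.22] first 2.1694030469816794
obl in c [ 631.16 -311.23] sides [134.9   47.88 134.37  47.96] az mod90 [2.04 1.85 2.08 2.48] first 2.044281852226349
[ 621.02 -312.14   -0.  ]
pos [ 616.2  -382.02  234.8 ] jaw az -3.8163999760126663 norm shift [ 0.   -0.35  0.75] mm [  0.09 -70.06 149.79] F [ 0.65 -0.05 -0.6 ] w 90.9418621690828
```

```bash
python3 -m creep '[[-0.004,-0.12,0,0,0,0,100],[0,-0.18,0,0,0,0,100],[0,-0.056,0.15,0,0,0,100],[0,0,0.2,0,0,0,100],[0,0,0.18,0,0,0,100]]'
python3 -m creep '[[0,0,0.14,0,0,0,100],[0,0,0.05,0,0,0,100],[0,0,0,0,0,0,100],[0,0,0,0,0,0,100],[0,0,0,0,0,0,100]]'
python3 - <<'E'
from h import *
go(620.1,-310.9,84.5)
E
```

```text
t: 26.45
ee_pos: [620.3, -310.5, 127.7]
ee_rot: [[0.998, -0.066, 0.001], [-0.066, -0.998, -0.0], [0.001, 0.0, -1.0]]
wrist_force: [-0.2, -0.3, 0.3]
gripper_width: 1.001
t: 26.95
ee_pos: [621.4, -312.0, 92.6]
ee_rot: [[0.998, -0.067, 0.004], [-0.067, -0.998, -0.002], [0.004, 0.002, -1.0]]
wrist_force: [0.3, -0.5, 0.5]
gripper_width: 0.999
pos [ 621.39 -312.04   92.56] jaw az -3.8481915876182367 norm shift [-0.01 -0.01  0.04] mm [-1.39 -1.07  8.05] F [ 0.27 -0.51  0.5 ] w 90.9294890987557
```

```bash
python3 -m creep '[[-0.003,-0.002,0.02,0,0,0,90],[0,0,0.01,0,0,0,85],[0,0,0,0,0,0,80],[0,0,0,0,0,0,75],[0,0,0,0,0,0,70]]' 15
python3 - <<'E'
from h import *
go(620.1,-310.9,84.5)
E
```

```text
t: 27.45
ee_pos: [619.7, -311.0, 84.4]
ee_rot: [[0.998, -0.067, 0.0], [-0.067, -0.998, 0.0], [0.0, -0.0, -1.0]]
wrist_force: [-0.2, 0.3, 0.4]
gripper_width: 0.711
pos [ 619.7  -310.99   84.4 ] jaw az -3.8458799025295285 norm shift [ 0. -0. -0.] mm [ 0.39 -0.12 -0.1 ] F [-0.18  0.31  0.4 ] w 64.67338389805634
```

```bash
python3 -m creep '[[0,0,0,0,0,0,65],[0,0,0,0,0,0,60],[0,0,0,0,0,0,40],[0,0,0,0,0,0,20],[0,0,0,0,0,0,20]]' 18
python3 - <<'E'
from h import *
go(620.1,-310.9,84.5)
E
python3 -m creep '[[0,0,-0.03,0,0,0,0],[0,0,-0.08,0,0,0,0],[0,0,-0.15,0,0,0,0],[0,0,-0.1,0,0,0,0],[0,0,0,0,0,0,0]]'
python3 - <<'E'
from h import *
im,c=snap('wrist','w11.png')
cv2.imwrite('pics/w11z.png',cv2.resize(im[180:310,250:385,::-1],None,fx=5,fy=4.6,interpolation=cv2.INTER_CUBIC))
im,c=snap('side','s11.png')
E
```

```text
t: 27.95
ee_pos: [619.7, -311.0, 84.4]
ee_rot: [[0.998, -0.067, 0.0], [-0.067, -0.998, 0.0], [0.0, -0.0, -1.0]]
wrist_force: [0.3, 0.0, 0.1]
gripper_width: 0.634
pos [ 619.72 -310.97   84.35] jaw az -3.8460510841761266 norm shift [ 0. -0. -0.] mm [ 0.37 -0.09 -0.15] F [0.29 0.03 0.11] w 57.715299995261134
t: 28.45
ee_pos: [621.4, -311.8, 160.2]
ee_rot: [[0.998, -0.067, 0.006], [-0.067, -0.998, -0.003], [0.007, 0.003, -1.0]]
wrist_force: [1.3, 0.8, -0.3]
gripper_width: 0.632
```

View pics/w11z.png

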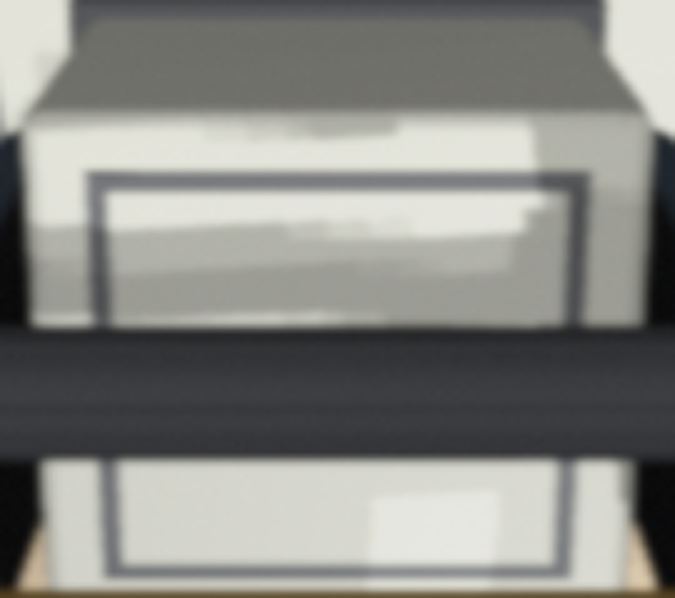

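View pics/s11.png

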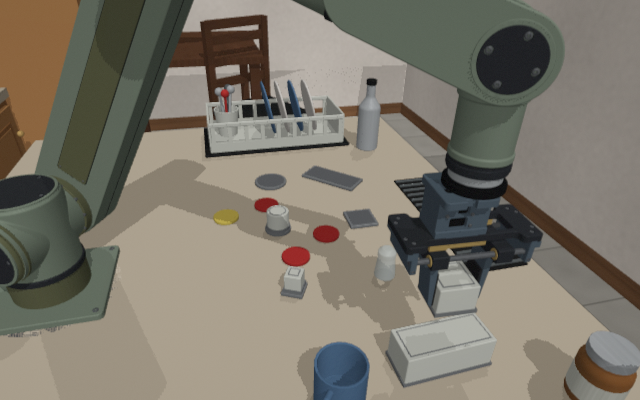

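```bash
python3 -m creep '[[0,0,-0.1,0,0,-0.032,0],[0.007,-0.1,-0.15,0,0,0,0],[0.007,-0.19,-0.05,0,0,0,0],[0.007,-0.2,0,0,0,0,0],[0.007,-0.2,0,0,0,0,0]]'
python3 -m creep '[[0.007,-0.2,0,0,0,0,0],[0.007,-0.2,0,0,0,0,0],[0.007,-0.2,0,0,0,0,0],[0.007,-0.2,0,0,0,0,0],[0.007,-0.12,0,0,0,0,0]]'
python3 -m creep '[[0,-0.07,0.06,0,0,0,0],[0,0,0.12,0,0,0,0],[0,0,0.1,0,0,0,0],[0,0,0.02,0,0,0,0],[0,0,0,0,0,0,0]]'
python3 -m creep '[[0,0,0,0,0,0,0],[0,0,0,0,0,0,0],[0,0,0,0,0,0,0],[0,0,0,0,0,0,0],[0,0,0,0,0,0,0]]'
python3 - <<'E'
from h import *
im,c=snap('wrist','w12.png');go(639.6,96,36)
cv2.imwrite('pics/w12z.png',cv2.resize(im[50:170,240:400,::-1],None,fx=5,fy=5,interpolation=cv2.INTER_CUBIC))
E
```

```text
t: 29.05
ee_pos: [626.8, -171.8, 214.7]
ee_rot: [[1.0, -0.018, -0.002], [-0.018, -1.0, 0.001], [-0.002, -0.001, -1.0]]
wrist_force: [-1.1, 0.6, -0.2]
gripper_width: 0.635
t: 29.55
ee_pos: [636.5, 13.8, 214.2]
ee_rot: [[1.0, -0.015, -0.004], [-0.015, -1.0, 0.001], [-0.004, -0.001, -1.0]]
wrist_force: [0.4, -0.4, -0.3]
gripper_width: 0.631
t: 30.05
ee_pos: [637.0, 24.2, 154.4]
ee_rot: [[1.0, -0.017, -0.004], [-0.017, -1.0, -0.0], [-0.004, 0.0, -1.0]]
wrist_force: [0.4, -0.1, -0.1]
gripper_width: 0.632
t: 30.55
ee_pos: [638.0, 24.8, 156.7]
ee_rot: [[1.0, -0.017, 0.001], [-0.017, -1.0, 0.0], [0.001, -0.0, -1.0]]
wrist_force: [0.2, -0.2, -0.2]
gripper_width: 0.634
pos [637.96  24.82 156.61] jaw az -0.9574542000715489 norm shift [ 0.   -0.36  0.6 ] mm [  0.4  -71.18 120.61] F [-0.66 -0.5  -1.21] w 57.96204778332818
```

View pics/w12z.png

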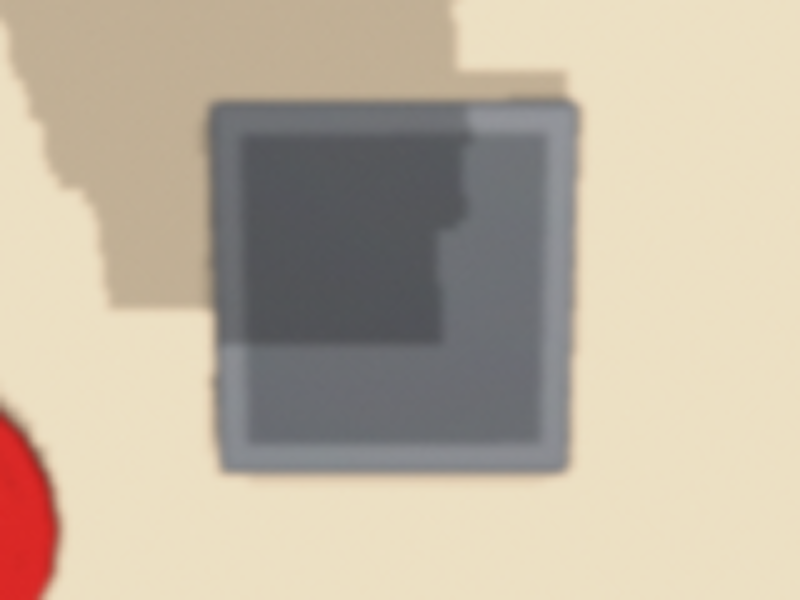

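View pics/w12.png

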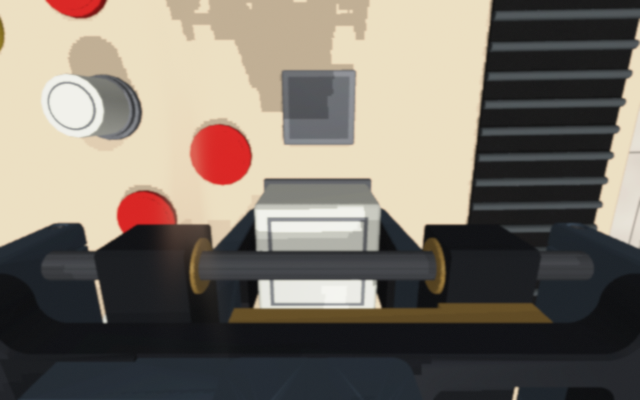

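Run:
```python
from h import *
c=ext('wrist');o=(240,50)
quad(c,[(209,101),(579,101),(568,472),(220,472)],8,o,5,'lid')
quad(c,[(239,134),(547,134),(540,443),(246,443)],8,o,5,'in')
go(639.6,96,36)
```

```text
lid c [641.38  97.2 ] sides [67.15 67.   66.96 66.98] az mod90 [89.04 89.01 89.02 89.17] first -0.9643942147949195
in c [641.19  97.14] sides [56.18 55.82 56.3  55.81] az mod90 [89.03 89.14 89.02 89.02] first -0.965450369130612
pos [637.96  24.82 156.61] jaw az -0.9574542000715489 norm shift [ 0.   -0.36  0.6 ] mm [  0.4  -71.18 120.61] F [-0.66 -0.5  -1.21] w 57.96204778332818
```

```bash
python3 -m creep '[[0.006,-0.12,0,0,0,0,0],[0,-0.18,0,0,0,0,0],[0,-0.062,0.1,0,0,0,0],[0,0,0.18,0,0,0,0],[0,0,0.14,0,0,0,0]]'
python3 -m creep '[[0,0,0.1,0,0,0,0],[0,0,0.05,0,0,0,0],[0,0,0,0,0,0,0],[0,0,0,0,0,0,0],[0,0,0,0,0,0,0]]'
python3 -m creep '[[0,0,0,0,0,0,0],[0,0,0,0,0,0,0],[0,0,0,0,0,0,0],[0,0,0,0,0,0,0],[0,0,0,0,0,0,0]]'
python3 - <<'E'
from h import *
go(640.5,97.1,36.4)
E
```

```text
t: 31.1
ee_pos: [639.9, 97.9, 71.1]
ee_rot: [[1.0, -0.015, -0.0], [-0.015, -1.0, -0.0], [-0.0, 0.0, -1.0]]
wrist_force: [0.3, 0.4, -0.5]
gripper_width: 0.636
t: 31.6
ee_pos: [641.4, 97.3, 43.9]
ee_rot: [[1.0, -0.017, 0.003], [-0.017, -1.0, 0.0], [0.003, -0.001, -1.0]]
wrist_force: [-0.6, 0.9, 0.1]
gripper_width: 0.636
t: 32.1
ee_pos: [640.3, 97.2, 42.4]
ee_rot: [[1.0, -0.017, 0.0], [-0.017, -1.0, 0.0], [0.0, -0.0, -1.0]]
wrist_force: [-0.4, 0.4, -0.3]
gripper_width: 0.636
pos [640.33  97.17  42.39] jaw az -0.9632663912231635 norm shift [0.   0.   0.03] mm [0.17 0.07 5.99] F [-0.43  0.45 -0.25] w 57.86879747903699
```

```bash
python3 -m creep '[[0.001,0,0.012,0,0,0,0],[0,0,0.008,0,0,0,0],[0,0,0.005,0,0,0,0],[0,0,0.004,0,0,0,0],[0,0,0.002,0,0,0,0]]'
python3 -m creep '[[0,0,0,0,0,0,0],[0,0,0,0,0,0,0],[0,0,0,0,0,0,0],[0,0,0,0,0,0,0],[0,0,0,0,0,0,0]]'
python3 - <<'E'
from h import *
go(640.5,97.1,36.4)
E
```

```text
t: 32.6
ee_pos: [640.5, 97.2, 36.3]
ee_rot: [[1.0, -0.017, -0.0], [-0.017, -1.0, 0.0], [-0.0, -0.0, -1.0]]
wrist_force: [-1.0, -0.1, 2.4]
gripper_width: 0.634
t: 33.1
ee_pos: [640.5, 97.2, 36.3]
ee_rot: [[1.0, -0.017, -0.0], [-0.017, -1.0, 0.0], [-0.0, -0.0, -1.0]]
wrist_force: [-2.1, 0.8, 3.3]
gripper_width: 0.635
pos [640.48  97.17  36.33] jaw az -0.9619088409044841 norm shift [ 0.  0. -0.] mm [ 0.02  0.07 -0.07] F [-2.14  0.79  3.27] w 57.80911036538695
```

```bash
python3 -m creep '[[0,0,-0.001,0,0,0,60],[0,0,0,0,0,0,70],[0,0,0,0,0,0,85],[0,0,0,0,0,0,100],[0,0,0,0,0,0,100]]'
python3 -m creep '[[0,0,-0.05,0,0,0,100],[0,0,-0.15,0,0,0,100],[0,0,-0.2,0,0,0,100],[0,0.17,-0.2,0,0,0,100],[0,0.18,-0.05,0,0,0,100]]'
python3 -m creep '[[0,0,0,0,0,0,100],[0,0,0,0,0,0,100],[0,0,0,0,0,0,100],[0,0,0,0,0,0,100],[0,0,0,0,0,0,100]]'
python3 - <<'E'
from h import *
im,c=snap('wrist','w13.png');go(620,-315,300)
cv2.imwrite('pics/w13z.png',cv2.resize(im[50:170,240:400,::-1],None,fx=5,fy=5,interpolation=cv2.INTER_CUBIC))
E
```

```text
t: 33.6
ee_pos: [640.6, 97.2, 36.2]
ee_rot: [[1.0, -0.017, 0.0], [-0.017, -1.0, 0.0], [0.0, -0.0, -1.0]]
wrist_force: [-0.4, -0.1, 0.1]
gripper_width: 0.93
t: 34.1
ee_pos: [642.0, 29.2, 170.5]
ee_rot: [[1.0, -0.014, 0.01], [-0.014, -1.0, 0.001], [0.01, -0.001, -1.0]]
wrist_force: [1.0, 0.8, -0.5]
gripper_width: 1.002
t: 34.6
ee_pos: [639.1, 29.7, 163.7]
ee_rot: [[1.0, -0.016, -0.001], [-0.016, -1.0, 0.0], [-0.001, -0.0, -1.0]]
wrist_force: [0.5, -0.5, -0.2]
gripper_width: 1.003
pos [639.15  29.59 163.76] jaw az -0.8995288894093623 norm shift [-0.07  1.72 -0.68] mm [ -13.91  344.83 -136.26] F [0.69 0.25 0.52] w 91.10247094856484
```

View pics/w13z.png

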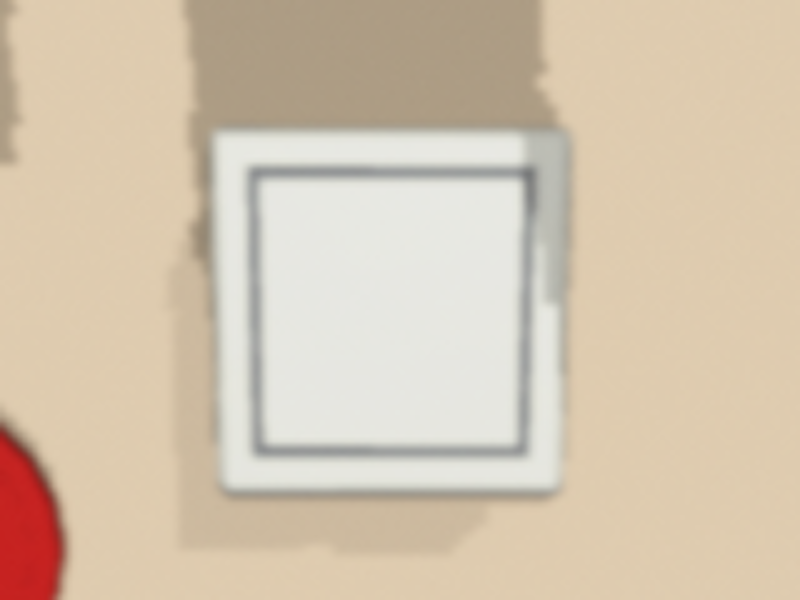

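Run:
```python
from h import *
c=ext('wrist');o=(240,50)
quad(c,[(212,130),(570,129),(560,492),(221,491)],54,o,5,'tub')
quad(c,[(249,168),(537,168),(527,455),(256,455)],54,o,5,'in')
```

```text
tub c [641.52  98.15] sides [56.85 57.52 57.   57.22] az mod90 [89.23 89.12 88.92 88.97] first -0.7659521806464255
in c [641.77  98.29] sides [46.   45.49 45.3  45.49] az mod90 [89.08 88.38 89.09 89.27] first -0.9159048410909183
```

```bash
python3 -m creep '[[-0.002,0.1,-0.05,0,0,0,100],[-0.002,0.2,-0.05,0,0,0,100],[-0.002,0.22,0,0,0,0,100],[-0.002,0.22,0,0,0,0,100],[-0.002,0.22,0,0,0,0,100]]'
python3 -m creep '[[-0.002,0.22,0,0,0,0,100],[-0.002,0.22,0,0,0,0,100],[-0.002,0.2,0,0,0,0,100],[-0.002,0.11,0,0,0,-0.05,100],[0,0,0,0,0,-0.09,100]]'
python3 -m creep '[[0,0,0,0,0,-0.093,100],[0,0,0,0,0,-0.093,100],[0,0,0,0,0,-0.093,100],[0,0,0,0,0,-0.093,100],[0,0,0,0,0,-0.093,100]]'
python3 -m creep '[[0,0,0,0,0,-0.093,100],[0,0,0,0,0,-0.093,100],[0,0,0,0,0,-0.093,100],[0,0,0,0,0,-0.093,100],[0,0,0,0,0,-0.056,100]]'
python3 -m creep '[[0,0,0,0,0,0,100],[0,0,0,0,0,0,100],[0,0,0,0,0,0,100],[0,0,0,0,0,0,100],[0,0,0,0,0,0,100]]'
python3 - <<'E'
from h import *
go(630.2,-312.5,31,92.1); print(env.sense()['joint_pos'])
E
```

```text
t: 35.15
ee_pos: [634.1, -164.2, 184.3]
ee_rot: [[1.0, -0.016, -0.0], [-0.016, -1.0, 0.0], [-0.0, -0.0, -1.0]]
wrist_force: [1.0, 0.5, 0.5]
gripper_width: 0.999
t: 35.65
ee_pos: [629.6, -316.4, 183.5]
ee_rot: [[0.979, 0.203, -0.001], [0.203, -0.979, -0.001], [-0.001, 0.001, -1.0]]
wrist_force: [-0.4, 0.7, -0.8]
gripper_width: 1.001
t: 36.15
ee_pos: [630.2, -312.6, 183.9]
ee_rot: [[0.59, 0.808, -0.001], [0.808, -0.59, 0.0], [0.0, -0.001, -1.0]]
wrist_force: [-0.1, 0.4, 0.3]
gripper_width: 1.004
t: 36.65
ee_pos: [630.2, -312.6, 183.9]
ee_rot: [[-0.04, 0.999, -0.001], [0.999, 0.04, 0.0], [0.001, -0.001, -1.0]]
wrist_force: [1.2, 0.3, -0.1]
gripper_width: 1.002
t: 37.15
ee_pos: [630.0, -313.1, 184.4]
ee_rot: [[-0.035, 0.999, 0.0], [0.999, 0.035, 0.0], [0.0, 0.0, -1.0]]
wrist_force: [0.1, -0.6, -0.4]
gripper_width: 1.0
pos [ 630.04 -313.09  184.4 ] jaw az 91.98082454897042 norm shift [0.   0.   0.77] mm [  0.57   0.17 153.4 ] F [ 0.11 -0.6  -0.44] w 90.97237819836505
az turn norm -0.0013241716781064068 alt 1.9986758283218935
[ -27.36   31.69   74.84    0.01   73.47 -119.35]
```

```bash
python3 -m creep '[[0.003,0,0.1,0,0,-0.001,100],[0,0,0.2,0,0,0,100],[0,0,0.2,0,0,0,100],[0,0,0.15,0,0,0,100],[0,0,0.07,0,0,0,100]]'
python3 -m creep '[[0,0,0.03,0,0,0,100],[0,0,0,0,0,0,100],[0,0,0,0,0,0,100],[0,0,0,0,0,0,100],[0,0,0,0,0,0,100]]'
python3 - <<'E'
from h import *
go(630.2,-312.5,31,92.1)
E
```

```text
t: 37.65
ee_pos: [628.3, -311.6, 37.0]
ee_rot: [[-0.036, 0.999, -0.005], [0.999, 0.036, 0.003], [0.003, -0.005, -1.0]]
wrist_force: [-0.1, 0.1, -1.0]
gripper_width: 0.998
t: 38.15
ee_pos: [630.7, -312.8, 35.8]
ee_rot: [[-0.037, 0.999, 0.002], [0.999, 0.037, -0.001], [-0.001, 0.002, -1.0]]
wrist_force: [0.1, -0.9, 0.3]
gripper_width: 0.996
pos [ 630.67 -312.84   35.84] jaw az 92.09397960496611 norm shift [ 0.   -0.    0.02] mm [ 0.36 -0.47  4.83] F [ 0.11 -0.92  0.28] w 90.62046992426266
az turn norm -6.689327815428846e-05 alt 1.9999331067218458
```

```bash
python3 -m creep '[[0,0,0.01,0,0,0,85],[0,0,0.01,0,0,0,80],[0,0,0,0,0,0,76],[0,0,0,0,0,0,74],[0,0,0,0,0,0,72]]' 20
python3 -m creep '[[0,0,0,0,0,0,70],[0,0,0,0,0,0,65],[0,0,0,0,0,0,50],[0,0,0,0,0,0,20],[0,0,0,0,0,0,20]]' 20
python3 - <<'E'
from h import *
go(630.2,-312.5,31,92.1)
E
```

```text
t: 38.65
ee_pos: [630.0, -312.5, 30.3]
ee_rot: [[-0.037, 0.999, -0.0], [0.999, 0.037, 0.0], [0.0, -0.0, -1.0]]
wrist_force: [-0.7, 0.6, 0.6]
gripper_width: 0.723
t: 39.15
ee_pos: [630.0, -312.4, 30.4]
ee_rot: [[-0.037, 0.999, 0.0], [0.999, 0.037, 0.0], [0.0, 0.0, -1.0]]
wrist_force: [0.6, 0.5, -0.7]
gripper_width: 0.681
pos [ 630.05 -312.39   30.41] jaw az 92.09287549728063 norm shift [-0.  0. -0.] mm [-0.12  0.15 -0.59] F [ 0.63  0.52 -0.7 ] w 61.98382357311688
az turn norm -7.916114132626717e-05 alt 1.9999208388586738
```

```bash
python3 -m creep '[[0,0,-0.03,0,0,0,0],[0,0,-0.08,0,0,0,0],[0,0,-0.15,0,0,0,0],[0,0,-0.15,0,0,0,0],[0,0,-0.1,0,0,0,0]]' 25
python3 - <<'E'
from h import *
im,c=snap('wrist','w14.png')
cv2.imwrite('pics/w14z.png',cv2.resize(im[90:270,220:410,::-1],None,fx=4,fy=3.3,interpolation=cv2.INTER_CUBIC))
snap('side','s14.png')
E
```

```text
t: 39.65
ee_pos: [630.6, -313.0, 135.2]
ee_rot: [[-0.037, 0.999, 0.003], [0.999, 0.037, -0.002], [-0.002, 0.003, -1.0]]
wrist_force: [-0.6, -0.7, -0.8]
gripper_width: 0.679
```

View pics/w14.png

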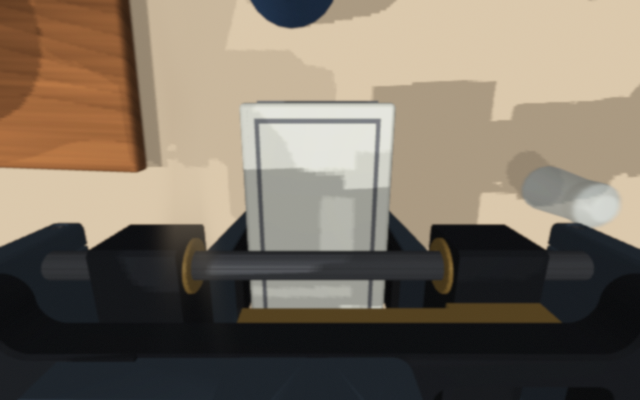

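View pics/s14.png

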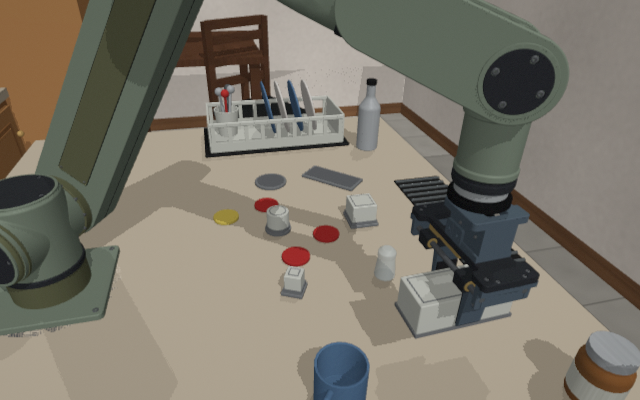

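View pics/w14z.png

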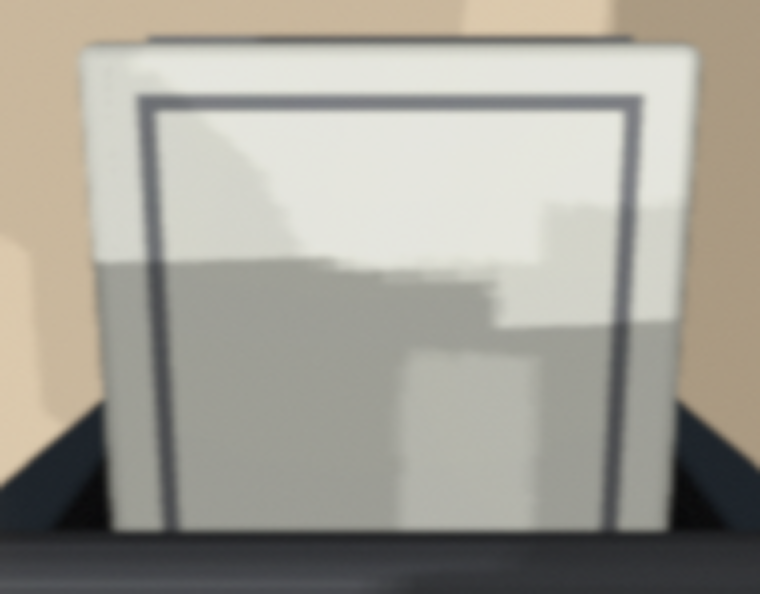

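```bash
python3 -m creep '[[0,0,-0.1,0,0,0.03,0],[0,0,-0.12,0,0,0.07,0],[0,0,-0.1,0,0,0.085,0],[0,0,0,0,0,0.085,0],[0,0,0,0,0,0.085,0]]'
python3 -m creep '[[0,0,0,0,0,0.085,0],[0,0,0,0,0,0.06,0],[0,0,0,0,0,0.0233,0],[0.05,-0.062,0,0,0,0,0],[0.12,-0.148,0,0,0,0,0]]'
python3 -m creep '[[0.145,-0.178,0,0,0,0,0],[0.145,-0.178,0,0,0,0,0],[0.145,-0.178,0,0,0,0,0],[0.145,-0.178,0,0,0,0,0],[0.145,-0.178,0,0,0,0,0]]'
python3 -m creep '[[0.145,-0.178,0,0,0,0,0],[0.145,-0.178,0,0,0,0,0],[0.145,-0.178,0,0,0,0,0],[0.09,-0.11,0,0,0,0,0],[0.03,-0.04,0,0,0,0,0]]'
python3 -m creep '[[0,0,0,0,0,0,0],[0,0,0,0,0,0,0],[0,0,0,0,0,0,0],[0,0,0,0,0,0,0],[0,0,0,0,0,0,0]]'
python3 - <<'E'
from h import *
im,c=snap('wrist','w15.png');go(629.5,310,40,45)
print(proj(c,[[629.5,310,8]]))
E
```

```text
t: 40.25
ee_pos: [629.7, -312.5, 195.7]
ee_rot: [[0.503, 0.865, -0.001], [0.865, -0.503, 0.0], [-0.0, -0.001, -1.0]]
wrist_force: [0.0, -0.5, -1.2]
gripper_width: 0.681
t: 40.75
ee_pos: [623.8, -259.6, 194.6]
ee_rot: [[0.709, 0.705, -0.002], [0.705, -0.709, 0.0], [-0.001, -0.001, -1.0]]
wrist_force: [0.6, 0.3, -1.7]
gripper_width: 0.68
t: 41.25
ee_pos: [599.5, -27.6, 195.6]
ee_rot: [[0.706, 0.708, -0.002], [0.708, -0.706, 0.001], [-0.001, -0.002, -1.0]]
wrist_force: [0.8, 1.0, -1.3]
gripper_width: 0.682
t: 41.75
ee_pos: [581.0, 148.3, 195.7]
ee_rot: [[0.704, 0.71, -0.002], [0.71, -0.704, 0.001], [-0.001, -0.002, -1.0]]
wrist_force: [-0.3, 0.0, -2.1]
gripper_width: 0.676
t: 42.25
ee_pos: [583.0, 143.8, 196.5]
ee_rot: [[0.708, 0.706, 0.0], [0.706, -0.708, -0.0], [0.0, 0.0, -1.0]]
wrist_force: [0.1, 0.2, -2.2]
gripper_width: 0.68
pos [582.93 144.03 196.44] jaw az 44.93006668726761 norm shift [ 0.75 -0.42  0.78] mm [150.19 -84.61 156.44] F [-0.27 -0.75 -1.03] w 61.77001353050273
az turn norm -0.000777036808137647 alt 1.9992229631918623
[[459.63  95.  ]]
```

View pics/w15.png

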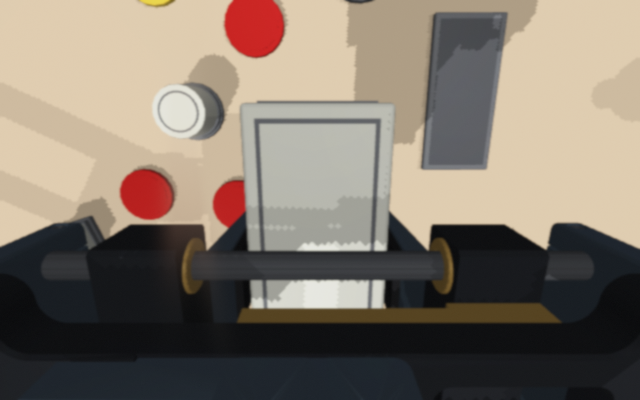

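Run:
```python
import cv2
im=cv2.imread('pics/w15.png');cv2.imwrite('pics/w15z.png',cv2.resize(im[5:180,410:520],None,fx=4,fy=3.4,interpolation=cv2.INTER_CUBIC))
```

```text
(no output)
```

View pics/w15z.png

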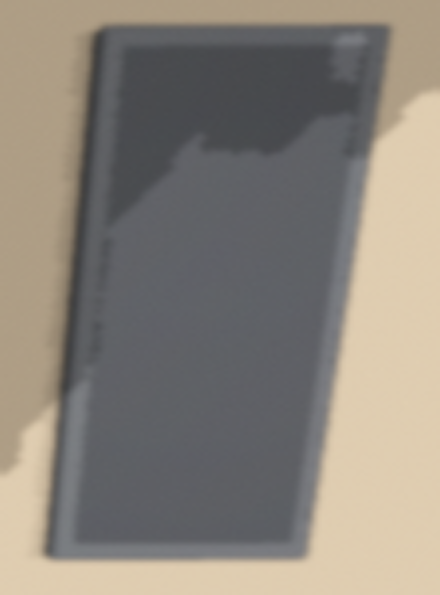

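Run:
```python
from h import *
c=ext('wrist');o=(410,5);s=np.array([4,3.4])
quad(c,[(106,28),(389,28),(307,555),(57,555)],8,o,s,'lid')
quad(c,[(124,45),(369,45),(294,543),(77,543)],8,o,s,'in')
go(629.5,310,40,45)
```

```text
lid c [631.82 312.53] sides [ 69.66 154.84  69.44 154.83] az mod90 [44.92 45.37 44.91 45.45] first 44.921363379627635
in c [632.28 312.66] sides [ 60.53 146.43  60.1  146.43] az mod90 [44.92 45.43 44.91 45.6 ] first 44.92113851151996
pos [582.93 144.03 196.44] jaw az 44.93006668726761 norm shift [ 0.75 -0.42  0.78] mm [150.19 -84.61 156.44] F [-0.27 -0.75 -1.03] w 61.77001353050273
az turn norm -0.000777036808137647 alt 1.9992229631918623
```

```bash
python3 -m creep '[[0.05,-0.13,0,0,0,0,0],[0.07,-0.17,0,0,0,0,0],[0.05,-0.12,0,0,0,0.04,0],[0,0,0,0,0,0.08,0],[0,0,0,0,0,0.09,0]]'
python3 -m creep '[[0,0,0,0,0,0.09,0],[0,0,0,0,0,0.09,0],[0,0,0,0,0,0.09,0],[0,0,0,0,0,0.09,0],[0,0,0,0,0,0.09,0]]'
python3 -m creep '[[0,0,0,0,0,0.09,0],[0,0,0,0,0,0.09,0],[0,0,0,0,0,0.09,0],[0,0,0,0,0,0.05,0],[0,0,0,0,0,0.02,0]]'
python3 -m creep '[[0,0,0,0,0,0,0],[0,0,0,0,0,0,0],[0,0,0,0,0,0,0],[0,0,0,0,0,0,0],[0,0,0,0,0,0,0]]'
python3 - <<'E'
from h import *
im,c=snap('wrist','w16.png');go(629.5,310,40,45)
print(proj(c,[[629.5,310,8]]))
cv2.imwrite('pics/w16z.png',cv2.resize(im[5:105,220:410,::-1],None,fx=4,fy=4,interpolation=cv2.INTER_CUBIC))
E
```

```text
t: 42.8
ee_pos: [547.2, 228.9, 196.5]
ee_rot: [[0.9, 0.436, 0.0], [0.436, -0.9, 0.0], [0.0, 0.0, -1.0]]
wrist_force: [0.6, -0.1, -1.0]
gripper_width: 0.678
t: 43.3
ee_pos: [547.6, 227.9, 196.5]
ee_rot: [[0.967, -0.255, 0.0], [-0.255, -0.967, 0.0], [0.0, -0.0, -1.0]]
wrist_force: [0.6, 0.1, -1.1]
gripper_width: 0.679
t: 43.8
ee_pos: [547.6, 227.9, 196.5]
ee_rot: [[0.705, -0.709, 0.0], [-0.709, -0.705, 0.0], [0.0, -0.0, -1.0]]
wrist_force: [0.1, -0.4, -1.2]
gripper_width: 0.679
t: 44.3
ee_pos: [547.4, 228.3, 196.4]
ee_rot: [[0.707, -0.707, -0.0], [-0.707, -0.707, 0.0], [-0.0, -0.0, -1.0]]
wrist_force: [0.2, -0.0, -1.3]
gripper_width: 0.679
pos [547.42 228.28 196.45] jaw az -44.99076149814536 norm shift [ 0.   -0.58  0.78] mm [   0.27 -115.82  156.45] F [ 0.16  0.05 -0.95] w 61.75241891502455
az turn norm -0.999897349979393 alt 1.0001026500206072
[[316.93  64.68]]
```

View pics/w16z.png

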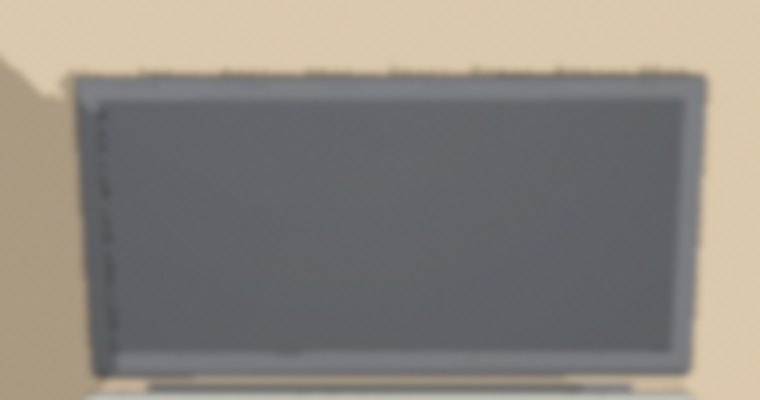

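Run:
```python
from h import *
c=ext('wrist');o=(220,5);s=4
quad(c,[(78,78),(706,77),(690,373),(95,375)],8,o,s,'lid')
quad(c,[(101,101),(687,100),(672,350),(117,352)],8,o,s,'in')
M=np.load('masks.npz')
```

```text
lid c [631.79 311.21] sides [155.85  70.45 156.2   70.71] az mod90 [45.08 45.27 45.18 44.98] first -44.91568511600907
in c [632.35 311.05] sides [146.04  59.49 145.05  59.75] az mod90 [45.09 44.69 45.19 45.64] first -44.90973957405196
```

```bash
python3 -m creep '[[0,0,0,0,0,-0.04,0],[0,0,0,0,0,-0.08,0],[0,0,0,0,0,-0.09,0],[0,0,0,0,0,-0.09,0],[0,0,0,0,0,-0.09,0]]'
python3 -m creep '[[0,0,0,0,0,-0.09,0],[0,0,0,0,0,-0.09,0],[0,0,0,0,0,-0.09,0],[0,0,0,0,0,-0.09,0],[0,0,0,0,0,-0.09,0]]'
python3 -m creep '[[0,0,0,0,0,-0.09,0],[0,0,0,0,0,-0.051,0],[0,0,0,0,0,-0.02,0],[0,0,0,0,0,0,0],[0,0,0,0,0,0,0]]'
python3 - <<'E'
from h import *
go(631.2,312,45,45.1)
E
```

```text
t: 44.85
ee_pos: [547.4, 228.3, 196.5]
ee_rot: [[0.986, -0.166, 0.0], [-0.166, -0.986, 0.0], [-0.0, -0.0, -1.0]]
wrist_force: [-0.2, -0.1, -0.6]
gripper_width: 0.679
t: 45.35
ee_pos: [547.4, 228.3, 196.5]
ee_rot: [[0.858, 0.514, 0.0], [0.514, -0.858, 0.0], [0.0, -0.0, -1.0]]
wrist_force: [0.6, 0.6, -0.7]
gripper_width: 0.681
t: 45.85
ee_pos: [547.4, 228.3, 196.4]
ee_rot: [[0.706, 0.708, 0.0], [0.708, -0.706, 0.0], [0.0, -0.0, -1.0]]
wrist_force: [-0.3, -0.9, -0.7]
gripper_width: 0.682
pos [547.43 228.3  196.43] jaw az 45.05166471878373 norm shift [0.59 0.   0.76] mm [118.41   0.16 151.44] F [-0.27 -0.94 -0.71] w 62.01839777605098
az turn norm -0.0005370586801809117 alt 1.999462941319819
```

```bash
python3 -m creep '[[0.12,0.001,0,0,0,-0.0005,0],[0.2,0,0,0,0,0,0],[0.18,0,0.03,0,0,0,0],[0.092,0,0.12,0,0,0,0],[0,0,0.17,0,0,0,0]]'
python3 -m creep '[[0,0,0.17,0,0,0,0],[0,0,0.15,0,0,0,0],[0,0,0.08,0,0,0,0],[0,0,0.03,0,0,0,0],[0,0,0,0,0,0,0]]'
python3 -m creep '[[0,0,0,0,0,0,0],[0,0,0,0,0,0,0],[0,0,0,0,0,0,0],[0,0,0,0,0,0,0],[0,0,0,0,0,0,0]]'
python3 - <<'E'
from h import *
go(631.2,312,38.4,45.1)
E
```

```text
t: 46.35
ee_pos: [634.1, 314.8, 133.1]
ee_rot: [[0.705, 0.709, 0.006], [0.709, -0.705, 0.003], [0.007, 0.002, -1.0]]
wrist_force: [0.6, -0.1, -1.7]
gripper_width: 0.678
t: 46.85
ee_pos: [630.9, 312.0, 45.7]
ee_rot: [[0.706, 0.709, -0.001], [0.709, -0.706, -0.0], [-0.001, -0.001, -1.0]]
wrist_force: [0.2, -0.2, -0.6]
gripper_width: 0.679
t: 47.35
ee_pos: [631.2, 312.1, 46.9]
ee_rot: [[0.705, 0.709, 0.001], [0.709, -0.705, 0.0], [0.001, 0.0, -1.0]]
wrist_force: [0.4, -0.4, -1.7]
gripper_width: 0.681
pos [631.21 312.1   46.92] jaw az 45.133932355371044 norm shift [-0.    0.    0.04] mm [-0.09  0.06  8.52] F [ 0.37 -0.37 -1.67] w 61.99845635827757
az turn norm 0.0003770261707892865 alt -1.9996229738292106
```

```bash
python3 -m creep '[[0,0,0.016,0,0,0,0],[0,0,0.01,0,0,0,0],[0,0,0.004,0,0,0,0],[0,0,0,0,0,0,0],[0,0,0,0,0,0,0]]'
python3 - <<'E'
from h import *
go(631.2,312,38.4,45.1)
for n in ['side','top']: snap(n,n+'17.png')
im=cv2.imread('pics/side17.png');a=cv2.resize(im[130:210,280:380],None,fx=6,fy=6,interpolation=cv2.INTER_CUBIC);cv2.imwrite('pics/s17z.png',a)
E
```

```text
t: 47.85
ee_pos: [631.1, 312.1, 40.4]
ee_rot: [[0.705, 0.709, -0.0], [0.709, -0.705, 0.0], [-0.0, -0.0, -1.0]]
wrist_force: [0.3, -0.3, -1.9]
gripper_width: 0.683
pos [631.11 312.06  40.36] jaw az 45.1329766405754 norm shift [0.   0.   0.01] mm [0.02 0.11 1.96] F [ 0.35 -0.32 -1.85] w 62.181744636521984
az turn norm 0.0003664071175044291 alt -1.9996335928824958
```

View pics/s17z.png

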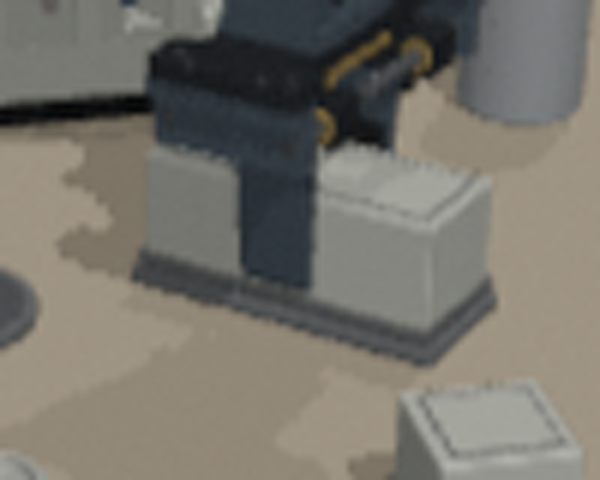

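Looks well centred. Lower to contact and release.

```bash
python3 -m creep '[[0,0,0.005,0,0,0,0],[0,0,0.004,0,0,0,0],[0,0,0.003,0,0,0,0],[0,0,0.002,0,0,0,0],[0,0,0,0,0,0,0]]'
python3 - <<'E'
from h import *
go(631.2,312,38.4,45.1)
E
```

```text
t: 48.45
ee_pos: [631.2, 312.1, 38.4]
ee_rot: [[0.705, 0.709, 0.0], [0.709, -0.705, 0.0], [0.001, 0.0, -1.0]]
wrist_force: [-1.3, -0.6, 4.8]
gripper_width: 0.677
pos [631.19 312.09  38.41] jaw az 45.13246138626845 norm shift [-0.  0.  0.] mm [-0.06  0.07  0.01] F [-1.34 -0.62  4.76] w 61.577046803992424
az turn norm 0.00036068206964946136 alt -1.9996393179303507
```

```bash
python3 -m creep '[[0,0,-0.001,0,0,0,70],[0,0,0,0,0,0,80],[0,0,0,0,0,0,90],[0,0,0,0,0,0,100],[0,0,0,0,0,0,100]]'
python3 -m creep '[[0,0,-0.05,0,0,0,100],[0,0,-0.15,0,0,0,100],[0,0,-0.2,0,0,0,100],[0,0.17,-0.2,0,0,0,100],[0,0.18,-0.05,0,0,0,100]]'
python3 -m creep '[[0,0,-0.15,0,0,0,100],[0,0,-0.05,0,0,0,100],[0,0,0,0,0,0,100],[0,0,0,0,0,0,100],[0,0,0,0,0,0,100]]'
python3 -m creep '[[0,0,0,0,0,0,100],[0,0,0,0,0,0,100],[0,0,0,0,0,0,100],[0,0,0,0,0,0,100],[0,0,0,0,0,0,100]]'
python3 - <<'E'
from h import *
im,c=snap('wrist','w18.png');go(631.2,312,38.4,45.1)
cv2.imwrite('pics/w18z.png',cv2.resize(im[10:190,255:385,::-1],None,fx=5,fy=3.3,interpolation=cv2.INTER_CUBIC))
E
```

```text
t: 48.95
ee_pos: [631.1, 312.1, 37.7]
ee_rot: [[0.705, 0.709, -0.0], [0.709, -0.705, 0.0], [-0.0, -0.0, -1.0]]
wrist_force: [-0.9, 0.4, -0.4]
gripper_width: 0.992
t: 49.45
ee_pos: [681.7, 265.3, 173.1]
ee_rot: [[0.704, 0.711, 0.01], [0.711, -0.704, 0.004], [0.01, 0.004, -1.0]]
wrist_force: [0.7, 0.6, -0.5]
gripper_width: 1.002
t: 49.95
ee_pos: [678.4, 264.2, 204.2]
ee_rot: [[0.705, 0.709, -0.003], [0.709, -0.705, -0.001], [-0.003, -0.001, -1.0]]
wrist_force: [-0.1, 0.1, -0.2]
gripper_width: 1.002
t: 50.45
ee_pos: [679.6, 263.8, 205.9]
ee_rot: [[0.705, 0.709, -0.0], [0.709, -0.705, 0.0], [0.0, -0.0, -1.0]]
wrist_force: [-0.1, 0.2, 0.3]
gripper_width: 1.001
pos [679.58 263.8  205.95] jaw az 45.132002816686374 norm shift [ 0.   -0.34  0.84] mm [  0.01 -68.28 167.55] F [-0.36  0.24  0.08] w 90.8876895159699
az turn norm 0.0003555868520708019 alt -1.9996444131479292
```

View pics/w18z.png

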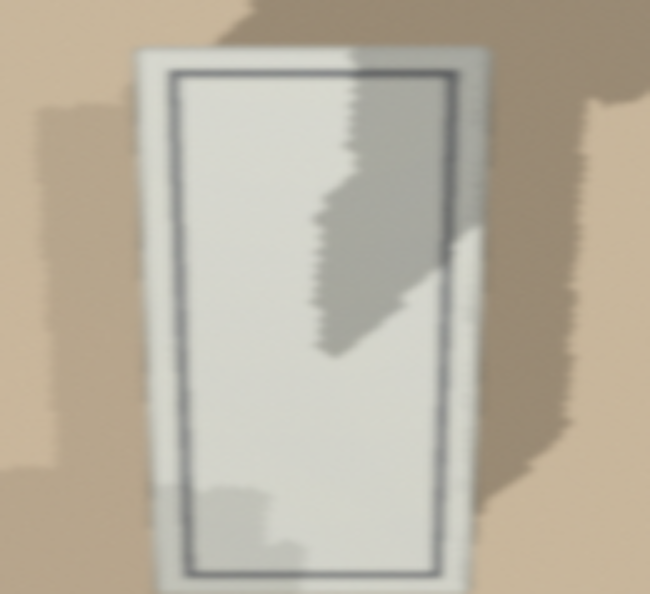

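```bash
python3 - <<'E'
from h import *
c=ext('wrist');o=(255,10);s=np.array([5,3.3])
quad(c,[(169,70),(458,70),(441,578),(186,577)],64,o,s,'in')
quad(c,[(134,47),(491,46),(470,594),(155,594)],64,o,s,'out')
E
python3 -m creep '[[-0.1,0,-0.15,0,0,0,100],[-0.2,0,-0.15,0,0,0,100],[-0.22,0,0,0,0,0,100],[-0.22,0,0,0,0,0,100],[-0.22,0,0,0,0,0,100]]'
python3 -m creep '[[-0.22,0,0,0,0,0,100],[-0.22,0,0,0,0,0,100],[-0.22,0,0,0,0,0,100],[-0.1,0,0,0,0,0,100],[0,0,0,0,0,0,100]]'
python3 - <<'E'
from h import *
for n in ['side','top']: 
    im,_=snap(n,n+'19.png')
im=cv2.imread('pics/top19.png');cv2.imwrite('pics/t19z.png',cv2.resize(im[110:260,150:380],None,fx=3.4,fy=3.4,interpolation=cv2.INTER_CUBIC))
im=cv2.imread('pics/side19.png');cv2.imwrite('pics/s19z.png',cv2.resize(im[150:310,240:390],None,fx=4.5,fy=3.7,interpolation=cv2.INTER_CUBIC))
E
```

```text
in c [632.39 312.37] sides [ 49.8  136.5   49.62 136.18] az mod90 [45.12 45.09 44.76 45.17] first 45.123719743472485
out c [632.07 312.43] sides [ 61.2  147.05  61.55 146.8 ] az mod90 [45.34 45.19 45.11 45.05] first 45.344573159844096
t: 51.0
ee_pos: [542.8, 126.6, 266.3]
ee_rot: [[0.705, 0.709, 0.001], [0.709, -0.705, 0.0], [0.001, 0.001, -1.0]]
wrist_force: [-0.4, -0.0, -0.1]
gripper_width: 1.002
t: 51.5
ee_pos: [435.0, 18.6, 266.6]
ee_rot: [[0.707, 0.707, 0.001], [0.707, -0.707, -0.0], [0.0, 0.001, -1.0]]
wrist_force: [0.1, 0.3, 0.3]
gripper_width: 0.999
```

View pics/t19z.png

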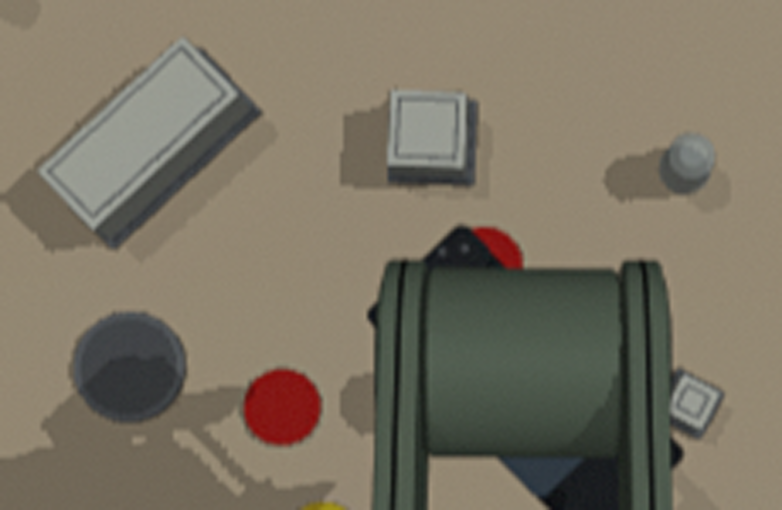

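View pics/s19z.png

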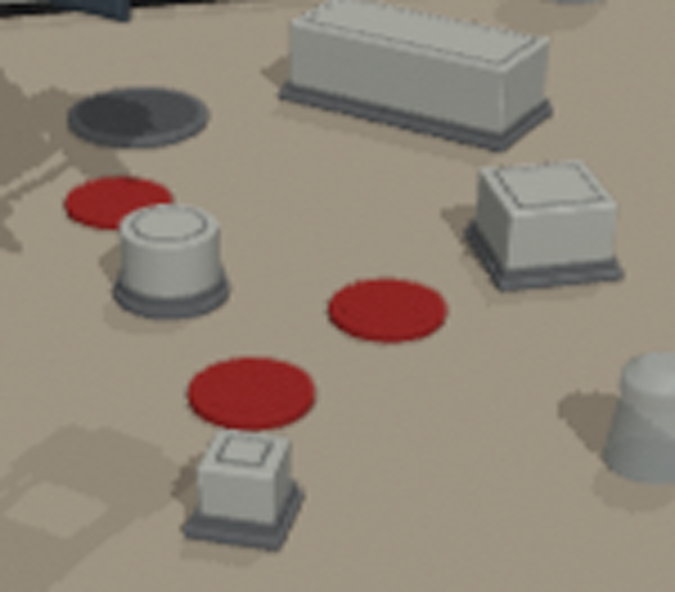

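Run:
```python
import cv2
im=cv2.imread('pics/top0.png');cv2.imwrite('pics/t0y.png',cv2.resize(im[110:260,150:380],None,fx=3.4,fy=3.4,interpolation=cv2.INTER_CUBIC))
im=cv2.imread('pics/side0.png');cv2.imwrite('pics/s0y.png',cv2.resize(im[150:310,240:390],None,fx=4.5,fy=3.7,interpolation=cv2.INTER_CUBIC))
```

```text
(no output)
```

View pics/t0y.png

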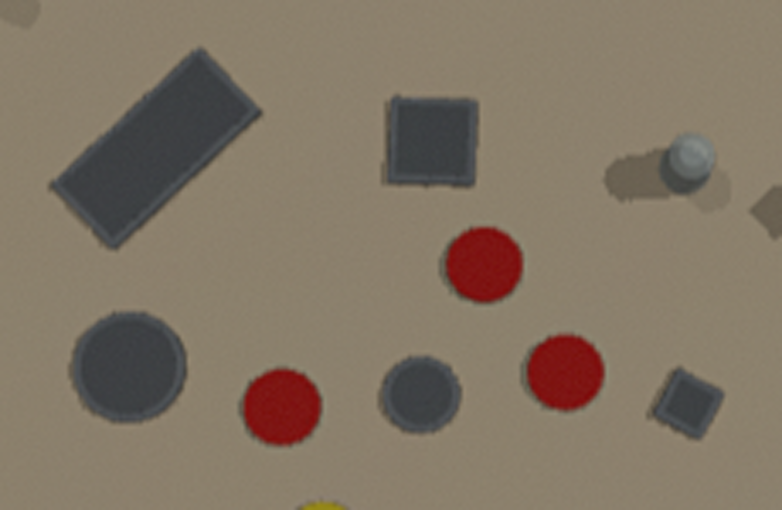

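View pics/s0y.png

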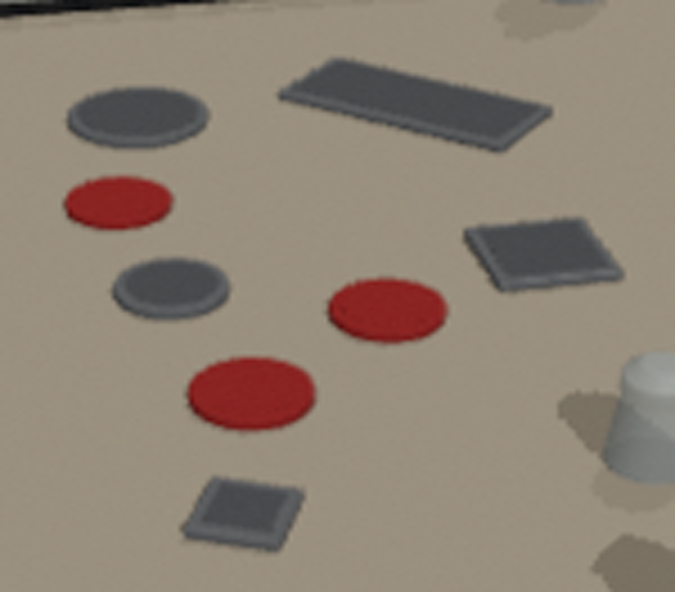

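Run:
```python
from h import *
S=ext('side');T=ext('top')
fs=lambda p,z:back(S,(np.array(p)+.5)/np.array([4.5,3.7])-.5+np.array([240,150]),z)[0,:2]
ft=lambda p,z:back(T,(np.array(p)+.5)/3.4-.5+np.array([150,110]),z)[0,:2]
for n,a,b,h in [('small',(247,508),(245,451),44),('round',(171.5,286),(169.5,224),50),('square',(543.5,250),(553,186),54),('oblong',(416.5,103),(416,31),64)]:
    print('side',n,fs(a,8),fs(b,h),fs(b,h)-fs(a,8))
# lid outer centres / tub ring centres top view
for n,a,b,h in [('small',(687.5,404),(693.5,402),44),('square',(432.5,141.5),(427.5,127.5),54),('oblong',(157.5,147.5),(139.5,134.5),64)]:
    print('top',n,ft(a,8),ft(b,h),ft(b,h)-ft(a,8))
```

```text
side small [ 439.92 -107.34] [ 439.88 -105.27] [-0.04  2.07]
side round [442.12  96.33] [443.26 101.39] [1.14 5.06]
side square [640.36  93.78] [643.1   96.52] [2.74 2.74]
side oblong [629.56 302.3 ] [629.33 309.92] [-0.23  7.61]
top small [ 439.1  -105.85] [ 439.48 -106.8 ] [ 0.39 -0.95]
top square [639.56  95.38] [641.17  96.44] [1.62 1.06]
top oblong [630.2  308.65] [629.21 309.12] [-1.    0.47]
```

Run:
```python
from plant import env
s=env.sense();print(s['t'],s['ee_pos'],s['wrist_force']);print(env.close_job())
```

```text
51.6 [437.36821147  20.06305932 266.44967812] [ 0.30772488  0.88118092 -0.72692069]
the job is handed in; nothing more can be done
None
```

I took the stack apart from the top down and set all four tubs upside down on their own lids: small, round, square, then oblong. Each was lowered until I felt light contact (about 3–10 N) and then released. I left the larger round lid, the mug and the red and yellow look-alikes alone. I handed the job in at 51.6 s, with the gripper about 270 mm up and touching nothing.

| Tub | Offset from lid centre (wrist camera) | Squareness to lid |
|---|---|---|
| Small | about 1.1 mm | within about 0.5° |
| Round | about 0.7 mm | – |
| Square | about 1.0 mm | within about 0.2° |
| Oblong | about 1 mm | within about 0.5° |

- **Not re-centred:** I left these offsets as they were, because the lids stand out only about 3 mm beyond the rims and the tubs sit inside that.
- **Top camera:** it agreed to about 1–2 mm for the small, square and oblong tubs. The arm hid the round one in that view.
- **Side camera disagreed:** my hand-picked points there gave shifts of 2 to 8 mm, nearly all along y. I put this down to the shallow viewing angle and did not act on it. In the same picture, all four tubs stand upright with lid showing on the near sides.
- **Wrist camera offset:** it read about 1 mm off along the jaw axis, and I corrected for that when placing. Its reading across the jaws is less certain, so the figures in the table could be out by about 1 mm.

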